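# Wedge the charger catch and draw the battery pack

### The arm

A 7-joint arm with a two-finger parallel gripper is mounted at the origin on a cart in front of the work surface, level with it; the furniture and walls round the work are solid. World frame = base frame: x ahead of the robot, y to its left, z up, the work surface at z = 0. Lengths are in m, angles in rad, forces in N, time in s.
With the tool pointing down it reaches from about 0.4 to 0.85 m from the base axis. Payload 4.5 kg.
Tool frame: the origin (TCP) lies at the very end of the fingers, on their centre line; the grasp point (between the pads) lies 19 mm behind it; z points along the fingers, y is the line along which they close (so a half turn about z gives the same grasp; the last joint's range is limited). The gripper opens to 88 mm and grips with 3 to 60 N. Pads are 18 mm wide; open, the fingers measure 123 mm over their backs; the gripper's body (75 mm by 187 mm) begins 45 mm behind the grasp point.
Start: joints at [1.283, 0.689, -0.195, 1.565, 0.157, 0.902, -0.215], TCP at [0.198, -0.593, 0.239] pointing down, gripper open.
Joint ranges: [-3.01, 3.01], [-0.46, 2.08], [-1.47, 1.51], [0.13, 2.56], [-1, 4.14], [0.04, 2.09], [-2.66, 2.66]. Speed limits (rad/s): [2.57, 2.57, 3.14, 3.14, 3.14, 3.14, 3.14].

### API

Orientations are given as a unit quaternion [x, y, z, w].
In Python, from plant import r, optics gives the robot as it stands.
- The arm moves only by the tool servo_tool, never from a script. Its arguments are lists of equal length, an entry for each row: "translation": the shift along the tool's x, y, z in m, a list of three; "turn": the turn, a rotation vector about the tool's x, y, z in rad, a list of three. In form: {"translation": [[dx, dy, dz], ...], "turn": [[rx, ry, rz], ...]}. A call has 1 to 10 rows; each row shifts and turns the commanded pose from where the row before left it, along the tool's axes as they then stand; what a row does not reach is not made up. A row lasts 1/8 s, in which the tool goes at most 62.5 mm and 10.7 degrees, less where a joint would pass 70% of its speed; a pose out of reach is approached as far as the arm can. A call is refused whole if a number of a shift passes 0.0625 or a number of a turn 0.188, either way. A call with a gripper value outside its range is refused whole. "grip" is the opening, from 0 (shut) to 1 (fully open), set as the call begins (left out, the last holds). The fingers move at their own pace and stop on an object; "grip_force" is the grip in N (left out, the last holds). Time passes only in rows, so rows that do not move let the fingers close. It gives the time, the measured TCP pose, the force, the opening and the grip force at its end, in the units of the state.
- r.get_state(): the state, without advancing time (a new reading comes with each control period).
- optics.snapshot(name): name is "side" or "top"; returns a dict with "img" (480x640x3 uint8, red, green, blue), "z_map" (480x640 float32, m along the optical axis (not along the pixel's ray), 0 where there is no reading), "mtx" (3x3 intrinsics, pixels), "R" (3x3) and "t" (3): a world point X has camera coordinates R X + t. Camera axes: x right, y down, z forward; pixel columns grow to the right and rows downward; lengths in m; the calibration is good to about 2 mm. A picture is of the moment at which its call begins.
- r.finish_job(): hands the job in; it is judged then, once.
The state is a dict: "clock": time; "q": joint angles; "qd": joint speeds; "joint_torque": joint torques, N m; "tool_pos": TCP position; "eef_rot": TCP orientation; "contact_force": force on the tool from outside, world axes, zero at the start; "moment": the same for the moment, N m; "opening": opening from 0.0 (shut) to 1.0 (fully open); "finger_force": force on a finger pad.
Only numpy, scipy, OpenCV 4.12 (cv2) and the standard library are available. Lean on these libraries where they do the work, as an engineer would, in place of code of your own. Each camera call takes 0.05 s, during which the arm holds its last target. There are 200 camera calls.

### The job

The battery pack in the leaning charging cradle is locked in by the sprung dark steel catch on the cradle's left side, and one hand cannot hold the catch off and draw the pack at once. Slide the wooden wedge in from the front, between the cradle's left cheek and the catch arm, until the catch stays open with your hand off it; then draw the pack up out of its bay along its slope and stand it upright on its foot in the steel tray. Leave the wedge holding the catch open for the fresh pack, and do not disturb the other things on the bench.

Things in the scene. Friction and masses are not known exactly. Their poses are not given: they have to be found in the camera images.
- cradle: Grey charging cradle, fixed, 141 x 99 x 84 mm; origin on the bench at mid-width, x to its rear, y to its left (catch side), z up. Its bay (88 x 33 mm inside, 65 mm deep) leans 30 deg to the front: the way out is (-0.5, 0, 0.866) in this frame. Left cheek: upright plate, outer face the plane y = 49.5 mm, from x = -69 (bevelled) to +60 mm, 30 mm high in front; bare bench beside it.
- bay_seat (a point): Centre of the bay floor, at (10, 0, 17) mm in the cradle's frame: the pack's origin lies here when the pack is home. Axes as the cradle's.
- catch (a joint): Dark steel catch arm along the left cheek, on an upright pin at (70, 51) mm in the cradle's frame. 0 = shut, grows as its front end swings out to the left, at most 0.3 rad; a spring shuts it (3.2 N at the front end; 4.4 N at 0.13). Its nose passes a window of the cheek into the pack's notch and blocks the pack; above 0.11 rad it is clear. With the wedge's full 20 mm in, it reads about 0.14.
- catch_mouth (a point): Point of the left cheek's outer face, at (-50, 49.5, 11) mm in the cradle's frame. There the arm, a bar 5 mm thick and 12 to 32 mm above the bench, is 4 mm off the cheek when shut and begins to flare outwards (lead-in for the wedge). The wedge is home, and stays by itself, when its tip is about 57 mm further to the rear than this point. Axes as the cradle's.
- catch_tip (a point): End of the arm's flared thumb end, at (-72, 68, 22) mm in the cradle's frame when shut; moves with the arm.
- wedge: Loose light wooden wedge, 118 long x 20 wide x 22 mm high, 45 g, on the bench; origin under its middle, x towards the thin end, z up. Right side (y = -10 mm) flat all along: it goes against the cheek. Left side parallel to it (y = +10) from the tail (x = -59) to x = +14, then sloping in to a 2 mm tip at x = +59, y = -7. Slides along the bench, drives in with under 10 N.
- wedge_grip (a point): Place to grip the wedge across its 20 mm: 14 mm from the tail's end, 16 mm above its underside. Axes as the wedge's. With the wedge home this point is 97 mm ahead of the cradle's origin, and the pack overhangs to 65 mm ahead of it at 115 mm height: an upright gripper may strike the pack, one leaning back 15 to 30 deg is clear.
- wedge_tip (a point): Tip of the wedge, 11 mm above its underside.
- pack: Loose black battery pack: slab 30 mm thick (x), 84 wide (y), 125 long (z), 0.18 to 0.35 kg; origin at the centre of its foot, z to its top. Starts home in the bay, leaning 30 to 32 deg to the front (1.5 mm play), 60 mm standing out. Too wide to grip across y: grip the ribbed 30 mm thickness near the top. Notch for the catch in its +y side, 14 to 30 mm above the foot, 9 mm deep.
- tray: Shallow stainless tray, fixed, 150 x 130 mm, rim 16 mm high, wall 3 mm; origin under its centre. Tray and wedge may change sides of the cradle.
- tray_in (a point): Centre of the tray's inner floor; x along its 150 mm, y along its 130 mm.
- petri: Bystander: stack of petri dishes, 62 mm across, 49 mm high; origin under its centre.
- dropper: Bystander: small white dropper bottle, 29 mm across, 70 mm high; origin under its centre.
- tweezer: Bystander: steel tweezers lying flat, 126 mm long; origin under the middle.
Mind the look-alikes: they are no part of the job. Of the things shaped like the pack, the black one is meant.

How it is judged:
By the outcome, as a careful person would: the job done as asked, in the order asked, and still so for the second after the job is handed in, with the robot touching nothing.
It also fails if it takes over 58 s, if anything falls off the work surface, if the arm or the gripper's body presses on something with over 40 N, if the wrist force passes 120 N, or if a joint passes its speed limit or range.

## Working session

There is one attempt and no reset: what is moved stays moved. The work goes in short steps, Python scripts to look and compute and a tool call to move; the robot and the scene stay as the last step left them, time stands still between calls to the robot, and variables do not carry over. Pictures are saved under pics/ and viewed, at most 12 in all, crops included, and the job is handed in when it is done.

Besides the shell and the picture viewer there is one more tool, called after ">>>" in YAML: its name, and indented under it one key for each argument. servo_tool: Moves the arm, as the interface text tells. Its arguments: {"type":"object","properties":{"translation":{"type":"array"},"turn":{"type":"array"},"grip":{"type":"number"},"grip_force":{"type":"number"}},"required":["translation","turn"]}

```bash
ls; mkdir -p pics; cat > h.py <<'E'
import numpy as np,cv2
from plant import r,optics
def snap(n,save=None):
    s=optics.snapshot(n)
    if save: cv2.imwrite('pics/'+save,s['img'][:,:,::-1])
    return s
def pts(s):
    z=s['z_map'];v,u=np.indices(z.shape);K=s['mtx']
    c=np.stack([(u-K[0,2])/K[0,0]*z,(v-K[1,2])/K[1,1]*z,z],-1)
    return (c-s['t'])@s['R']
def ray(s,u,v,h):
    K=s['mtx'];d=s['R'].T@np.array([(u-K[0,2])/K[0,0],(v-K[1,2])/K[1,1],1]);o=-s['R'].T@s['t']
    return o+d*(h-o[2])/d[2]
E
python3 - <<'E'
from h import *
for n in('top','side'):
    s=snap(n,n+'0.png');np.savez(n+'0.npz',**s);print(n,-s['R'].T@s['t'],s['R'][2])
print(r.get_state())
E
```

```text
pics
top [0.4392042  0.0205755  0.92714688] [ 0.12180305 -0.04264707 -0.99163766]
side [0.1710575  0.67721205 0.48935108] [ 0.4172459  -0.76459185 -0.49122822]
{'clock': 0.1, 'q': array([ 1.28276309,  0.68988998, -0.19451448,  1.56623822,  0.1572938 ,
        0.90252093, -0.21505404]), 'qd': array([ 0.00080583, -0.00276974, -0.00061671, -0.00327623,  0.00108294,
       -0.00058783,  0.00127077]), 'joint_torque': array([-1.80892101e-03, -5.28497207e+01, -1.27093915e+00, -1.53836471e+01,
       -5.25173976e-02,  2.02609241e-03,  5.95836877e-05]), 'tool_pos': array([ 0.19746509, -0.59238029,  0.23799691]), 'eef_rot': array([ 9.87071368e-01,  1.60279197e-01, -1.94584472e-04, -8.10255006e-04]), 'contact_force': array([-0.38768543, -0.10728263, -0.73859266]), 'moment': array([-0.01897956,  0.01528645,  0.02031118]), 'finger_force': 0.0, 'opening': 1.0011625586941226}
```

View pics/top0.png

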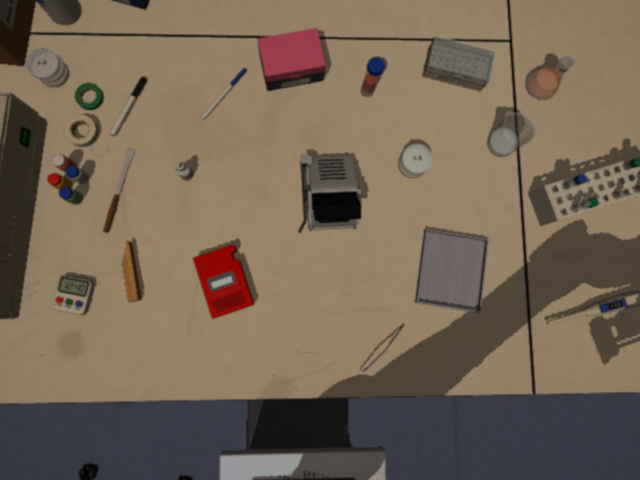

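View pics/side0.png

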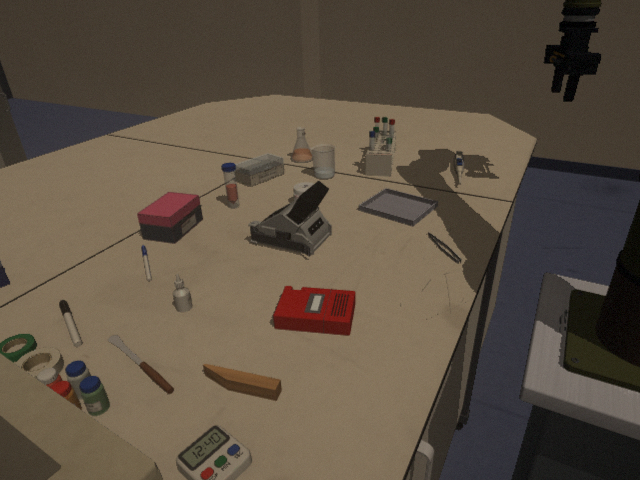

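Top view: the cradle with the black pack is at (333,190), its catch on the image-left side. The wedge is at (131,271) with its thin end up, and the tray is at (452,268).

Look-alikes:
- **Pack:** the black slab at (336,207) is meant. The red slab (223,280) and the red/black box (292,58) are not.
- **Wedge:** the wood at (131,271) is meant. The brown knife handle (110,212) is not.
- **Tray:** the open tray (452,268) is meant. The grey box (458,62) is not.

```bash
python3 - <<'E'
from h import *
T=np.load('top0.npz');S=np.load('side0.npz')
a=T['img'][135:245,285:375,::-1];b=T['img'][225:320,90:170,::-1]
c=S['img'][170:260,235:345,::-1];d=S['img'][350:410,190:295,::-1]
R=lambda i:cv2.resize(i,(400,300),interpolation=cv2.INTER_CUBIC)
cv2.imwrite('pics/crop1.png',np.vstack([np.hstack([R(a),R(b)]),np.hstack([R(c),R(d)])]))
def rect(P,m,lab):
    q=P[m]
    (cx,cy),(w,h),an=cv2.minAreaRect(q[:,:2].astype(np.float32)); print(lab,len(q),'c',round(cx,4),round(cy,4),'wh',round(w,4),round(h,4),'ang',round(an,2),'z',np.percentile(q[:,2],[2,50,98]).round(4))
for lab,s in(('top',T),('side',S)):
    P=pts(s);hsv=cv2.cvtColor(s['img'],cv2.COLOR_RGB2HSV).astype(int)
    v,u=np.indices(P.shape[:2])
    box=lambda a,b,c,d:(P[...,0]>a)&(P[...,0]<b)&(P[...,1]>c)&(P[...,1]<d)
    print(lab,'bench',np.median(P[...,2][box(.3,.7,-.3,.4)]))
    if lab=='top':
        for n,uv in dict(cr=(333,190),we=(131,271),tr=(452,268),dr=(184,170),pe=(415,160),tw=(382,347)).items():print(n,P[uv[1],uv[0]].round(4))
    cw=P[271,131] if lab=='top' else P[380,245]
    m=(abs(P[...,0]-cw[0])<.09)&(abs(P[...,1]-cw[1])<.06)&(P[...,2]>.006)&(P[...,2]<.05);rect(P,m,'wedge')
    m=m&(P[...,2]>.018);rect(P,m,'wedgetop')
    ct=P[268,452] if lab=='top' else P[205,398]
    m=(abs(P[...,0]-ct[0])<.1)&(abs(P[...,1]-ct[1])<.1)&(P[...,2]>.009)&(P[...,2]<.03);rect(P,m,'tray')
    cc=P[190,333] if lab=='top' else P[232,300]
    m=(abs(P[...,0]-cc[0])<.12)&(abs(P[...,1]-cc[1])<.09)&(P[...,2]>.008)&(P[...,2]<.2);rect(P,m,'cradle')
E
```

```text
top bench 0.0005913638841387056
cr [ 0.6448 -0.0579  0.082 ]
we [0.4986 0.3303 0.0226]
tr [ 0.5024 -0.3064  0.001 ]
dr [0.6939 0.2294 0.042 ]
pe [ 0.7138 -0.2249  0.0494]
tw [ 0.346  -0.1589 -0.0018]
wedge 707 c 0.5031 0.338 wh 0.1949 0.0426 ang 22.54 z [0.0068 0.0206 0.0244]
wedgetop 557 c 0.499 0.3358 wh 0.1161 0.0214 ang 11.5 z [0.0184 0.0212 0.0247]
tray 555 c 0.4982 -0.3036 wh 0.1313 0.1509 ang 80.38 z [0.0093 0.0141 0.0177]
cradle 3966 c 0.6506 -0.0522 wh 0.1513 0.1166 ang 0.5 z [0.012  0.0718 0.1291]
side bench -0.0006520525828402518
wedge 1302 c 0.5126 0.3437 wh 0.1489 0.0397 ang 20.61 z [0.0067 0.0195 0.0217]
wedgetop 843 c 0.4982 0.3379 wh 0.1171 0.0216 ang 10.83 z [0.0183 0.0201 0.0218]
tray 356 c 0.4963 -0.3003 wh 0.1364 0.1512 ang 81.24 z [0.0092 0.0121 0.015 ]
cradle 3223 c 0.6501 -0.0466 wh 0.1515 0.1156 ang 1.21 z [0.0115 0.049  0.1262]
```

View pics/crop1.png

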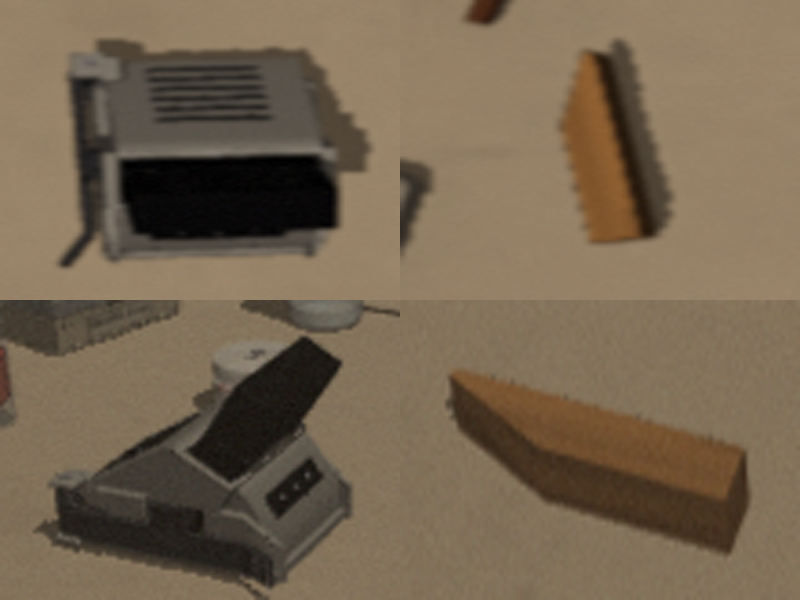

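The crop confirms the black pack in the cradle, with the dark arm along the left cheek flaring out at the front. The wedge has its flat side on the right, its thin end ahead and its tail towards the robot.

```bash
python3 - <<'E'
from h import *
T=np.load('top0.npz');S=np.load('side0.npz')
for lab,s in(('top',T),('side',S)):
    P=pts(s);q=P[(P[...,0]>.53)&(P[...,0]<.76)&(P[...,1]>-.14)&(P[...,1]<.06)&(P[...,2]>.006)]
    I=s['img'][(P[...,0]>.53)&(P[...,0]<.76)&(P[...,1]>-.14)&(P[...,1]<.06)&(P[...,2]>.006)].max(1)
    print(lab)
    for x in np.arange(.55,.75,.01):
        k=abs(q[:,0]-x)<.005
        if k.sum()<5: continue
        a=q[k];i=np.argsort(a[:,1]);
        print(round(x,3),k.sum(),'ymin',a[i[:3],1].round(4),a[i[1],2].round(3),'ymax',a[i[-3:],1].round(4),a[i[-2],2].round(3),'zmax',a[:,2].max().round(3))
    # top plate
    m=(q[:,2]>.077)&(q[:,2]<.09)&(I>70);(c,w,an)=cv2.minAreaRect(q[m][:,:2].astype(np.float32));print('topplate',m.sum(),c,w,an,q[m][:,2].mean())
    # black pack
    m=(q[:,2]>.095)&(I<60);a=q[m];print('pack',m.sum(),a.mean(0),a.min(0),a.max(0))
    for z in np.arange(.1,.13,.006):
        b=a[abs(a[:,2]-z)<.003]
        if len(b)>5: print(z.round(3),len(b),b.min(0).round(4),b.max(0).round(4))
E
```

```text
top
0.58 114 ymin [-0.108  -0.1077 -0.1069] 0.013 ymax [0.0054 0.0054 0.0055] 0.028 zmax 0.12
0.59 678 ymin [-0.111  -0.1107 -0.11  ] 0.036 ymax [-0.0005  0.0015  0.0015] 0.028 zmax 0.126
0.6 376 ymin [-0.1107 -0.1106 -0.109 ] 0.037 ymax [-0.0045 -0.0045 -0.0045] 0.031 zmax 0.133
0.61 244 ymin [-0.1032 -0.1026 -0.102 ] 0.131 ymax [-0.0045 -0.0045 -0.0045] 0.032 zmax 0.133
0.62 216 ymin [-0.1029 -0.1024 -0.1015] 0.11 ymax [-0.0046 -0.0046 -0.0031] 0.033 zmax 0.121
0.63 207 ymin [-0.1106 -0.1099 -0.1099] 0.074 ymax [-0.0028 -0.0028 -0.0028] 0.029 zmax 0.103
0.64 283 ymin [-0.1099 -0.1098 -0.1098] 0.075 ymax [-0.0024 -0.0024 -0.0024] 0.047 zmax 0.089
0.65 294 ymin [-0.1091 -0.1089 -0.1084] 0.082 ymax [-0.0024 -0.0024 -0.0024] 0.048 zmax 0.086
0.66 216 ymin [-0.1084 -0.1073 -0.1037] 0.068 ymax [-0.0025 -0.0013 -0.0013] 0.014 zmax 0.084
0.67 225 ymin [-0.1031 -0.1029 -0.1029] 0.074 ymax [-0.001 -0.001 -0.001] 0.03 zmax 0.079
0.68 227 ymin [-0.1073 -0.1073 -0.1073] 0.045 ymax [-0.001 -0.001 -0.001] 0.031 zmax 0.071
0.69 224 ymin [-0.1076 -0.1075 -0.1074] 0.045 ymax [-0.0011 -0.0011 -0.001 
[... 2267 characters left out ...]
047 ymax [0.0041 0.0044 0.0051] 0.024 zmax 0.051
0.72 67 ymin [-0.0936 -0.0844 -0.0771] 0.04 ymax [0.0043 0.0047 0.0049] 0.049 zmax 0.052
topplate 82 (0.6399468183517456, -0.06171282008290291) (0.0989345982670784, 0.04965180158615112) 66.21809387207031 0.08041539263147116
pack 565 [ 0.5950713  -0.04549279  0.11538443] [ 0.57924369 -0.1024755   0.09506034] [ 0.62391094 -0.01415301  0.12914493]
0.1 56 [ 0.586  -0.0937  0.0971] [ 0.6215 -0.0142  0.103 ]
0.106 65 [ 0.5825 -0.0951  0.103 ] [ 0.6203 -0.0158  0.109 ]
0.112 87 [ 0.5792 -0.0998  0.1091] [ 0.6155 -0.0147  0.115 ]
0.118 153 [ 0.5802 -0.1016  0.115 ] [ 0.6107 -0.0168  0.121 ]
0.124 144 [ 0.5886 -0.1025  0.121 ] [ 0.6087 -0.018   0.127 ]
```

```bash
cat >> h.py <<'E'
def plane(q,tol=.0015,it=400):
    g=np.random.default_rng(0);best=None
    for _ in range(it):
        a=q[g.choice(len(q),3,False)];n=np.cross(a[1]-a[0],a[2]-a[0]);l=np.linalg.norm(n)
        if l<1e-6: continue
        k=abs((q-a[0])@(n/l))<tol
        if best is None or k.sum()>best.sum(): best=k
    c=q[best].mean(0);n=np.linalg.svd(q[best]-c)[2][2];n*=np.sign(n[2]+1e-9)
    return n,c,best
E
python3 - <<'E'
from h import *
for lab in('top','side'):
    s=np.load(lab+'0.npz');P=pts(s);I=s['img'].max(2)
    m=(P[...,0]>.53)&(P[...,0]<.76)&(P[...,1]>-.14)&(P[...,1]<.03)&(P[...,2]>.006)
    q=P[m];I=I[m]
    for name,k in (('pack',(q[:,2]>.095)&(I<70)),('rear',(q[:,0]>.66)&(q[:,2]>.053)),('front/side low',(q[:,2]<.05)&(q[:,0]<.62)&(q[:,1]<-.01)),('arm',(q[:,1]>-.006)&(q[:,2]<.032)&(q[:,0]>.6)&(q[:,0]<.7))):
        a=q[k]
        for j in range(3):
            if len(a)<25: break
            n,c,b=plane(a);print(lab,name,b.sum(),'n',n.round(3),'c',c.round(4),'ext',a[b].min(0).round(4),a[b].max(0).round(4));a=a[~b]
    k=(q[:,1]>-.012)&(q[:,2]<.034)&(q[:,0]<.585)
    print('tip',q[k][np.argsort(q[k][:,0])[:6]].round(4))
E
```

```text
top pack 524 n [-0.54  -0.017  0.842] c [ 0.5947 -0.0607  0.123 ] ext [ 0.5815 -0.1025  0.1136] [ 0.608  -0.0213  0.1315]
top pack 369 n [0.841 0.037 0.54 ] c [ 0.6179 -0.0614  0.1133] ext [ 0.6037 -0.1028  0.0951] [ 0.6303 -0.0195  0.1329]
top pack 83 n [-0.543 -0.015  0.84 ] c [ 0.5967 -0.0689  0.1216] ext [ 0.5838 -0.1027  0.1126] [ 0.6068 -0.0216  0.1282]
top rear 614 n [0.543 0.022 0.84 ] c [ 0.6789 -0.0597  0.0658] ext [ 0.6608 -0.1031  0.0531] [ 0.6998 -0.0143  0.0796]
top rear 67 n [0.636 0.047 0.77 ] c [ 0.6793 -0.0566  0.0655] ext [ 0.6606 -0.1005  0.0531] [ 0.6957 -0.0156  0.0801]
top rear 22 n [0.557 0.035 0.83 ] c [ 0.6747 -0.0619  0.0659] ext [ 0.6621 -0.1027  0.0573] [ 0.6886 -0.0155  0.0746]
top front/side low 287 n [-0.979 -0.041  0.199] c [ 0.5899 -0.0619  0.0261] ext [ 0.5839 -0.111   0.0061] [ 0.5965 -0.014   0.0472]
top front/side low 70 n [-0.82  -0.046  0.57 ] c [ 0.5917 -0.056   0.0359] ext [ 0.583  -0.1107  0.0191] [ 0.598  -0.0162  0.0479]
top front/side low 41 n [-0.178  0.977  0.12 ] c [ 0.6011 -0.0151  0.0322] ext [ 0.5793 -0.0183  0.0061] [ 0.6191 -0.012
[... 1105 characters left out ...]
822 -0.106   0.0065] [ 0.5967 -0.0118  0.0456]
side front/side low 83 n [ 0.032 -0.999  0.002] c [ 0.6035 -0.0116  0.0348] ext [ 0.5783 -0.0135  0.0085] [ 0.6197 -0.01    0.0498]
side arm 285 n [-0.049  0.999  0.013] c [ 6.485e-01 -5.000e-04  2.120e-02] ext [ 0.6    -0.0038  0.0102] [0.6999 0.0029 0.0319]
side arm 49 n [-0.046  0.997  0.056] c [ 0.6615 -0.0022  0.0216] ext [ 0.6034 -0.0051  0.0093] [ 6.954e-01 -1.000e-04  3.150e-02]
side arm 26 n [-0.052  0.998  0.027] c [0.6374 0.0008 0.0224] ext [ 0.6019 -0.0012  0.0128] [0.6991 0.005  0.0319]
tip [[0.5732 0.0067 0.0298]
 [0.5735 0.0068 0.0227]
 [0.5736 0.0063 0.0272]
 [0.5741 0.0096 0.0242]
 [0.5742 0.0065 0.013 ]
 [0.5743 0.0059 0.0174]]
```

```bash
cat >> h.py <<'E'
import math,json
from scipy.spatial.transform import Rotation as Ro
def rot(yaw,lean,pitchfwd=None):
    # tool z points down, leaned so that the gripper body goes back (towards -x of the yaw frame)
    b=np.array([[math.cos(lean),0,math.sin(lean)],[0,-1,0],[math.sin(lean),0,-math.cos(lean)]]).T
    return Ro.from_euler('z',yaw)*Ro.from_matrix(b)
def rows(wps,p=None,R=None,v=.060,w=.17):
    """wps: (pos,Rot[,max step]) ; prints the rows"""
    st=r.get_state()
    if p is None: p=st['tool_pos'];R=Ro.from_quat(st['eef_rot'])
    p=np.array(p,float);n_all=0
    for wp in wps:
        q,Q=np.array(wp[0],float),wp[1];vv=wp[2] if len(wp)>2 else v
        n=max(1,math.ceil(np.linalg.norm(q-p)/vv),math.ceil((R.inv()*Q).magnitude()/w))
        tr=[];tu=[]
        for i in range(n):
            t=np.round(R.inv().apply(q-p)/(n-i),3 if vv>.02 else 4);u=np.round((R.inv()*Q).as_rotvec()/(n-i),3)
            p=p+R.apply(t);R=R*Ro.from_rotvec(u);tr.append(t.tolist());tu.append(u.tolist())
        print(n,'T',json.dumps(tr).replace(' ',''),'\n  R',json.dumps(tu).replace(' ',''));n_all+=n
    print('rows',n_all,'end',p.round(4));return p,R
def st():
    s=r.get_state();print(s['clock'],s['tool_pos'].round(4),'axes',Ro.from_quat(s['eef_rot']).as_matrix().round(3).tolist(),'F',s['contact_force'].round(1),'op',round(s['opening'],3),s['finger_force'],'q',s['q'].round(2))
E
python3 - <<'E'
from h import *
L=math.radians(20);R=rot(.195,L);R0=Ro.from_quat(r.get_state()['eef_rot'])
c,s=math.cos(.195),math.sin(.195)
tcp=np.array([.4985-.0417*c,.337-.0417*s,.005]);print(tcp)
above=tcp-R.as_matrix()[:,2]*.10
rows([((.41,-.42,.25),R0),((.56,-.1,.25),R),((.52,.2,.22),R),(above,R),(tcp,R,.05)])
E
```

```text
[0.45759031 0.32891994 0.005     ]
5 T [[0.051,-0.019,-0.002],[0.051,-0.019,-0.002],[0.051,-0.019,-0.003],[0.052,-0.02,-0.002],[0.051,-0.019,-0.003]] 
  R [[0.0,0.0,0.0],[0.0,0.0,0.0],[0.0,0.0,0.0],[0.0,0.0,0.0],[0.0,0.0,0.0]]
6 T [[0.041,-0.043,0.0],[0.04,-0.044,0.002],[0.038,-0.044,0.004],[0.037,-0.045,0.007],[0.036,-0.046,0.008],[0.034,-0.047,0.01]] 
  R [[-0.004,0.058,0.021],[-0.004,0.058,0.021],[-0.004,0.058,0.021],[-0.004,0.058,0.021],[-0.004,0.058,0.021],[-0.004,0.059,0.02]]
6 T [[0.001,-0.05,0.006],[0.001,-0.05,0.006],[0.001,-0.05,0.006],[0.002,-0.051,0.006],[0.001,-0.05,0.005],[0.002,-0.051,0.006]] 
  R [[0.0,-0.0,0.0],[0.0,-0.0,0.0],[0.0,-0.0,0.0],[0.0,-0.0,0.0],[0.0,-0.0,0.0],[0.0,-0.0,0.0]]
4 T [[-0.027,-0.035,0.022],[-0.027,-0.034,0.023],[-0.027,-0.035,0.022],[-0.027,-0.034,0.023]] 
  R [[0.0,-0.0,0.0],[0.0,-0.0,0.0],[0.0,-0.0,0.0],[0.0,-0.0,0.0]]
2 T [[0.0,-0.0,0.05],[0.0,-0.001,0.05]] 
  R [[0.0,-0.0,0.0],[0.0,-0.0,0.0]]
rows 23 end [0.4574 0.3294 0.0044]
```

>>> servo_tool:
  translation:
    - [0.051, -0.019, -0.002]
    - [0.051, -0.019, -0.002]
    - [0.051, -0.019, -0.003]
    - [0.051, -0.019, -0.002]
    - [0.051, -0.019, -0.002]
    - [0.041, -0.043, 0]
    - [0.04, -0.044, 0.002]
    - [0.038, -0.044, 0.004]
    - [0.037, -0.045, 0.007]
    - [0.036, -0.046, 0.008]
  turn:
    - [0, 0, 0]
    - [0, 0, 0]
    - [0, 0, 0]
    - [0, 0, 0]
    - [0, 0, 0]
    - [-0.004, 0.058, 0.021]
    - [-0.004, 0.058, 0.021]
    - [-0.004, 0.058, 0.021]
    - [-0.004, 0.058, 0.021]
    - [-0.004, 0.058, 0.021]
  grip: 0.7

```text
clock: 1.35
tool_pos: [0.535, -0.1536, 0.2494]
eef_rot: [0.984, 0.106, 0.145, -0.014]
contact_force: [1.3, -0.3, -0.2]
opening: 0.702
finger_force: 0.0
```

>>> servo_tool:
  translation:
    - [0.034, -0.047, 0.01]
    - [0.001, -0.05, 0.006]
    - [0.001, -0.05, 0.006]
    - [0.001, -0.05, 0.006]
    - [0.001, -0.05, 0.006]
    - [0.001, -0.05, 0.006]
    - [0.001, -0.05, 0.006]
    - [-0.027, -0.035, 0.022]
    - [-0.027, -0.035, 0.022]
  turn:
    - [-0.004, 0.058, 0.021]
    - [0, 0, 0]
    - [0, 0, 0]
    - [0, 0, 0]
    - [0, 0, 0]
    - [0, 0, 0]
    - [0, 0, 0]
    - [0, 0, 0]
    - [0, 0, 0]

```text
clock: 2.48
tool_pos: [0.4844, 0.2437, 0.1785]
eef_rot: [0.982, 0.098, 0.164, -0.014]
contact_force: [0.9, -0.2, 1.5]
opening: 0.7
finger_force: 0.0
```

```bash
python3 - <<'E'
from h import *
st()
L=math.radians(20);R=rot(.195,L)
c,s=math.cos(.195),math.sin(.195)
tcp=np.array([.4985-.0417*c,.337-.0417*s,.005])
above=tcp-R.as_matrix()[:,2]*.10
rows([(above,R),(tcp,R,.05)])
E
```

```text
2.475 [0.4844 0.2437 0.1785] axes [[0.927, 0.197, 0.319], [0.188, -0.98, 0.06], [0.324, 0.004, -0.946]] F [ 0.9 -0.2  1.5] op 0.7 0.0 q [-0.81  0.63  0.27  2.19 -0.57  0.04 -1.42]
3 T [[-0.022,-0.03,0.02],[-0.023,-0.03,0.02],[-0.022,-0.029,0.02]] 
  R [[0.001,0.006,0.002],[0.001,0.006,0.001],[0.001,0.007,0.002]]
3 T [[-0.0,-0.0,0.033],[-0.0,-0.0,0.034],[-0.0,-0.0,0.033]] 
  R [[-0.0,-0.0,-0.0],[-0.0,-0.0,-0.0],[-0.0,-0.0,-0.0]]
rows 6 end [0.4579 0.3289 0.0055]
```

```bash
python3 - <<'E'
from h import *
L=math.radians(15);R=rot(.195,L)
c,s=math.cos(.195),math.sin(.195)
tcp=np.array([.4985-.0425*c,.337-.0425*s,.0055])
above=tcp-R.as_matrix()[:,2]*.08
rows([(above,R),(tcp,R,.03)])
E
```

```text
3 T [[-0.02,-0.03,0.027],[-0.02,-0.03,0.027],[-0.018,-0.029,0.028]] 
  R [[0.001,-0.023,0.002],[0.001,-0.023,0.001],[0.001,-0.022,0.002]]
3 T [[-0.0,-0.0,0.027],[-0.0,-0.0,0.026],[-0.001,-0.0,0.027]] 
  R [[0.0,-0.0,-0.0],[0.0,-0.0,-0.0],[0.0,-0.0,-0.0]]
rows 6 end [0.4565 0.3286 0.005 ]
```

>>> servo_tool:
  translation:
    - [-0.02, -0.03, 0.027]
    - [-0.02, -0.03, 0.027]
    - [-0.018, -0.029, 0.028]
    - [0, 0, 0.02]
  turn:
    - [0.001, -0.023, 0.002]
    - [0.001, -0.023, 0.001]
    - [0.001, -0.022, 0.002]
    - [0, 0, 0]

```text
clock: 2.98
tool_pos: [0.4581, 0.3239, 0.0873]
eef_rot: [0.988, 0.096, 0.124, -0.007]
contact_force: [1.2, -0.7, -0.2]
opening: 0.696
finger_force: 0.0
```

```bash
python3 - <<'E'
from h import *
st()
for n in('top','side'):
    s=snap(n);P=pts(s);hsv=cv2.cvtColor(s['img'],cv2.COLOR_RGB2HSV).astype(int)
    c=s['img'][220:320,80:180] if n=='top' else s['img'][320:420,180:320]
    cv2.imwrite(f'pics/g_{n}.png',cv2.resize(c[:,:,::-1],(400,400)))
a=cv2.imread('pics/g_top.png');b=cv2.imread('pics/g_side.png');cv2.imwrite('pics/g.png',np.hstack([a,b]))
L=math.radians(15);R=rot(.195,L)
c,s=math.cos(.195),math.sin(.195)
tcp=np.array([.4985-.0425*c,.337-.0425*s,.0055])
rows([(tcp,R,.03)])
E
```

```text
2.975 [0.4581 0.3239 0.0873] axes [[0.951, 0.191, 0.244], [0.188, -0.982, 0.038], [0.246, 0.009, -0.969]] F [ 1.2 -0.7 -0.2] op 0.696 0.0 q [-0.93  0.83  0.25  2.1  -1.    0.04 -1.16]
3 T [[-0.008,-0.003,0.026],[-0.008,-0.003,0.027],[-0.008,-0.003,0.026]] 
  R [[0.005,0.003,-0.002],[0.004,0.003,-0.002],[0.005,0.004,-0.001]]
rows 3 end [0.4565 0.3283 0.0054]
```

View pics/g.png

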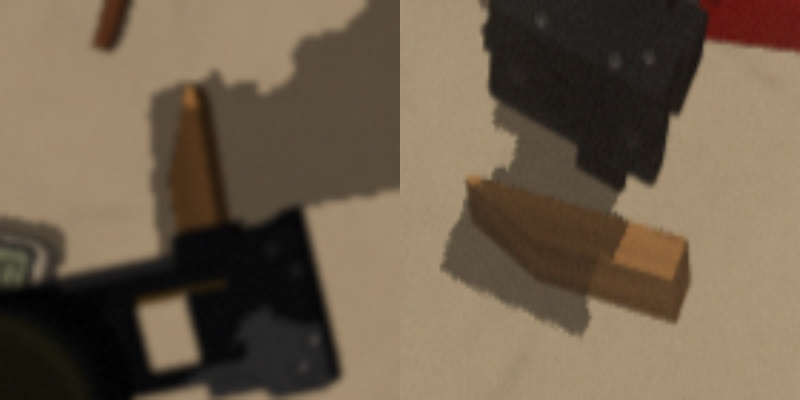

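The left crop shows the gripper above the wedge tail, with the opening straddling it. The right crop shows the fingers clear of the wedge. Joints 5 and 6 are at the edge of their ranges, so I'll use a smaller lean of about 8°.

```bash
python3 - <<'E'
from h import *
L=math.radians(8);R=rot(.195,L)
c,s=math.cos(.195),math.sin(.195)
tcp=np.array([.4985-.0447*c,.337-.0447*s,.0045])
rows([(tcp+[0,0,.05],R),(tcp,R,.025)])
E
```

```text
1 T [[-0.013,-0.009,0.031]] 
  R [[0.013,-0.113,-0.006]]
3 T [[-0.002,-0.0,0.017],[-0.003,-0.0,0.016],[-0.002,-0.0,0.017]] 
  R [[0.0,0.0,-0.0],[0.0,0.0,-0.0],[0.0,0.0,-0.0]]
rows 4 end [0.4549 0.3283 0.0041]
```

>>> servo_tool:
  translation:
    - [-0.006, -0.005, 0.016]
    - [-0.007, -0.004, 0.015]
    - [0, 0, 0]
  turn:
    - [0.007, -0.056, -0.003]
    - [0.006, -0.056, -0.003]
    - [0, 0, 0]

```text
clock: 3.45
tool_pos: [0.4545, 0.3272, 0.0564]
eef_rot: [0.993, 0.096, 0.071, -0.007]
contact_force: [-0.1, 0.3, -0.1]
opening: 0.698
finger_force: 0.0
```

```bash
python3 - <<'E'
from h import *
st()
L=math.radians(8);R=rot(.195,L)
c,s=math.cos(.195),math.sin(.195)
tcp=np.array([.4985-.0447*c,.337-.0447*s,.0045])
rows([(tcp,R,.025)])
E
```

```text
3.45 [0.4545 0.3272 0.0564] axes [[0.972, 0.192, 0.139], [0.19, -0.981, 0.027], [0.142, -0.0, -0.99]] F [-0.1  0.3 -0.1] op 0.698 0.0 q [-0.93  0.9   0.31  2.03 -0.98  0.2  -1.17]
3 T [[-0.002,-0.0,0.017],[-0.002,-0.001,0.017],[-0.003,-0.0,0.017]] 
  R [[0.0,-0.001,-0.001],[0.0,-0.001,-0.001],[0.0,-0.0,-0.0]]
rows 3 end [0.4546 0.3282 0.0049]
```

>>> servo_tool:
  translation:
    - [-0.002, 0, 0.017]
    - [-0.002, -0.001, 0.017]
    - [-0.003, 0, 0.017]
    - [0, 0, 0]
  turn:
    - [0, 0, 0]
    - [0, 0, 0]
    - [0, 0, 0]
    - [0, 0, 0]

```text
clock: 3.95
tool_pos: [0.4532, 0.3284, 0.0049]
eef_rot: [0.993, 0.096, 0.07, -0.007]
contact_force: [-0.2, -0.6, -0.2]
opening: 0.699
finger_force: 0.0
```

>>> servo_tool:
  translation:
    - [0, 0, 0]
    - [0, 0, 0]
    - [0, 0, 0]
    - [0, 0, 0]
  turn:
    - [0, 0, 0]
    - [0, 0, 0]
    - [0, 0, 0]
    - [0, 0, 0]
  grip: 0
  grip_force: 25

```text
clock: 4.45
tool_pos: [0.4531, 0.33, 0.0049]
eef_rot: [0.993, 0.097, 0.07, -0.008]
contact_force: [-0.1, 0.4, 0.4]
opening: 0.268
finger_force: 0.1
```

```bash
python3 -c "
from h import *
st()"
```

```text
4.45 [0.4531 0.33   0.0049] axes [[0.971, 0.194, 0.137], [0.192, -0.981, 0.029], [0.14, -0.001, -0.99]] F [-0.1  0.4  0.4] op 0.268 0.09162467904388905 q [-0.84  0.97  0.14  2.02 -0.98  0.05 -1.16]
```

```bash
cat >> h.py <<'E'
O=np.array([.650,-.059,0]);YAW=.042
def cw(x,y,z): return O+Ro.from_euler('z',YAW).apply([x,y,z])
E
python3 - <<'E'
from h import *
L=math.radians(8);R=rot(YAW,L);s=r.get_state();R0=Ro.from_quat(s['eef_rot']);p=s['tool_pos']
print(cw(-.171,.0605,.075))
rows([(p+[0.005,0,.08],R0,.04),((.475,.16,.085),R),(cw(-.176,.0605,.06),R)])
E
```

```text
[ 0.47661055 -0.00573324  0.075     ]
3 T [[0.005,0.0,-0.026],[0.006,0.0,-0.026],[0.005,0.001,-0.027]] 
  R [[0.0,0.0,0.0],[0.0,0.0,0.0],[0.0,0.0,0.0]]
3 T [[-0.005,0.057,-0.001],[-0.003,0.057,-0.0],[0.0,0.056,0.0]] 
  R [[-0.008,-0.0,0.051],[-0.007,-0.001,0.05],[-0.008,-0.0,0.051]]
3 T [[-0.004,0.055,0.008],[-0.005,0.055,0.008],[-0.004,0.056,0.007]] 
  R [[0.0,-0.0,-0.0],[0.0,-0.0,-0.0],[0.0,-0.0,-0.0]]
rows 9 end [ 0.4718 -0.0059  0.0604]
```

>>> servo_tool:
  translation:
    - [0, 0, 0]
    - [0, 0, 0]
    - [0.005, 0, -0.026]
    - [0.005, 0, -0.026]
    - [0.005, 0, -0.026]
  turn:
    - [0, 0, 0]
    - [0, 0, 0]
    - [0, 0, 0]
    - [0, 0, 0]
    - [0, 0, 0]

```text
clock: 5.08
tool_pos: [0.4566, 0.3304, 0.0845]
eef_rot: [0.993, 0.097, 0.069, -0.007]
contact_force: [-1.2, 0.5, -0.5]
opening: 0.223
finger_force: 24.9
```

>>> servo_tool:
  translation:
    - [-0.005, 0.057, -0.001]
    - [-0.003, 0.057, 0]
    - [0, 0.056, 0]
    - [-0.004, 0.055, 0.008]
    - [-0.005, 0.055, 0.008]
    - [-0.004, 0.056, 0.007]
    - [0, 0, 0]
  turn:
    - [-0.008, 0, 0.051]
    - [-0.007, 0, 0.05]
    - [-0.008, 0, 0.051]
    - [0, 0, 0]
    - [0, 0, 0]
    - [0, 0, 0]
    - [0, 0, 0]

```text
clock: 5.95
tool_pos: [0.4855, -0.0096, 0.0755]
eef_rot: [0.998, 0.015, 0.054, 0.003]
contact_force: [-0.3, -0.4, 0.1]
opening: 0.223
finger_force: 24.9
```

```bash
python3 - <<'E'
from h import *
st()
out=[]
for n,b in(('top',(160,300,260,380)),('side',(180,300,230,370))):
    s=snap(n);np.savez(n+'1.npz',**s)
    out.append(cv2.resize(s['img'][b[0]:b[1],b[2]:b[3],::-1],(400,500),interpolation=cv2.INTER_CUBIC))
cv2.imwrite('pics/ins.png',np.hstack(out))
E
```

```text
5.95 [ 0.4855 -0.0096  0.0755] axes [[0.994, 0.03, 0.107], [0.03, -1.0, -0.004], [0.107, 0.007, -0.994]] F [-0.3 -0.4  0.1] op 0.223 24.94600011633338 q [-0.13  0.8   0.07  2.21 -1.    0.04 -0.62]
```

View pics/ins.png

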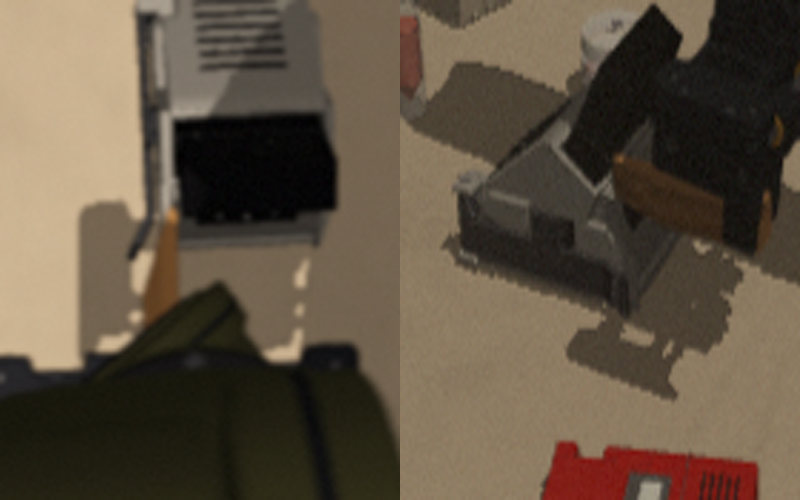

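The left crop shows the wedge tip at (172,215), in line with the gap between cheek and arm. The right crop shows the wedge held in the air about 7 cm up.

The wrist is at its joint 5 and 6 limits, so it can't lean enough here. I'll set the wedge down beside the cradle, swing the wrist to its other branch, and regrasp with more lean.

```bash
python3 - <<'E'
from h import *
L=math.radians(8);R=rot(YAW,L);s=r.get_state()
rows([((.525,.055,.075),R),((.53,.055,.0055),R,.025)])
E
```

```text
2 T [[0.021,-0.028,0.002],[0.02,-0.029,0.003]] 
  R [[0.002,0.016,-0.001],[0.001,0.017,-0.001]]
3 T [[-0.001,0.0,0.023],[-0.002,0.0,0.023],[-0.001,0.0,0.024]] 
  R [[0.0,-0.0,-0.0],[0.0,-0.0,-0.0],[0.0,-0.0,-0.0]]
rows 5 end [0.5304 0.0555 0.0052]
```

>>> servo_tool:
  translation:
    - [0.014, -0.02, 0]
    - [0.014, -0.019, 0.002]
    - [0.014, -0.019, 0.002]
    - [-0.001, 0, 0.023]
    - [-0.001, 0, 0.023]
  turn:
    - [0.002, 0.01, -0.001]
    - [0.001, 0.012, -0.001]
    - [0, 0.012, 0]
    - [0, 0, 0]
    - [0, 0, 0]

```text
clock: 6.68
tool_pos: [0.534, 0.0614, 0.0343]
eef_rot: [0.998, 0.024, 0.064, -0.002]
contact_force: [0.2, 0.0, -0.2]
opening: 0.223
finger_force: 24.9
```

```bash
python3 - <<'E'
from h import *
st()
L=math.radians(8);R=rot(YAW,L);s=r.get_state()
rows([((.53,.055,.0055),R,.025)])
E
```

```text
6.675 [0.534  0.0614 0.0343] axes [[0.991, 0.049, 0.128], [0.048, -0.999, 0.007], [0.128, -0.001, -0.992]] F [ 0.2  0.  -0.2] op 0.223 24.946118683210443 q [-0.26  0.9   0.07  2.09 -1.    0.04 -0.74]
2 T [[-0.004,0.003,0.014],[-0.004,0.003,0.014]] 
  R [[-0.001,0.006,0.003],[-0.001,0.005,0.003]]
rows 2 end [0.53   0.0553 0.0055]
```

>>> servo_tool:
  translation:
    - [-0.001, 0, 0.014]
    - [-0.001, 0, 0.014]
    - [0, 0, 0]
  turn:
    - [0, 0, 0]
    - [0, 0, 0]
    - [0, 0, 0]

```text
clock: 7.05
tool_pos: [0.543, 0.059, 0.0112]
eef_rot: [0.998, 0.022, 0.058, -0.0]
contact_force: [-0.6, -0.5, 0.6]
opening: 0.223
finger_force: 24.9
```

>>> servo_tool:
  translation:
    - [0, 0, 0]
    - [0, 0, 0]
    - [0, 0, 0]
  turn:
    - [0, 0, 0]
    - [0, 0, 0]
    - [0, 0, 0]
  grip: 0.4

```text
clock: 7.42
tool_pos: [0.5432, 0.0584, 0.0122]
eef_rot: [0.998, 0.022, 0.059, -0.0]
contact_force: [-0.9, -0.2, 0.4]
opening: 0.401
finger_force: 0.0
```

>>> servo_tool:
  translation:
    - [0, 0, -0.03]
    - [0, 0, -0.045]
    - [-0.01, 0, -0.05]
    - [0, 0, -0.05]
    - [0, 0, 0]
  turn:
    - [0, 0, 0]
    - [0, 0, 0]
    - [0, 0, 0]
    - [0, 0, 0]
    - [0, 0, 0]

```text
clock: 8.05
tool_pos: [0.514, 0.0575, 0.1877]
eef_rot: [0.998, 0.022, 0.062, -0.0]
contact_force: [-0.3, -0.1, 0.1]
opening: 0.402
finger_force: 0.0
```

```bash
python3 - <<'E'
from h import *
st()
E
```

```text
8.05 [0.514  0.0575 0.1877] axes [[0.991, 0.043, 0.123], [0.043, -0.999, 0.003], [0.123, 0.002, -0.992]] F [-0.3 -0.1  0.1] op 0.402 0.0 q [-0.57  0.67  0.59  2.08 -0.8   0.48 -0.92]
```

```bash
cat > k.py <<'E'
import numpy as np,itertools
from scipy.spatial.transform import Rotation as Ro
D=[([1.28276309,.68988998,-.19451448,1.56623822,.1572938,.90252093,-.21505404],[.19746509,-.59238029,.23799691],Ro.from_quat([9.87071368e-01,1.60279197e-01,-1.94584472e-04,-8.10255006e-04]).as_matrix())]
for q,p,A in [([-0.81,0.63,0.27,2.19,-0.57,0.04,-1.42],[.4844,.2437,.1785],[[0.927,0.197,0.319],[0.188,-0.98,0.06],[0.324,0.004,-0.946]]),
([-0.93,0.9,0.31,2.03,-0.98,0.2,-1.17],[.4545,.3272,.0564],[[0.972,0.192,0.139],[0.19,-0.981,0.027],[0.142,0,-0.99]]),
([-0.57,0.67,0.59,2.08,-0.8,0.48,-0.92],[.514,.0575,.1877],[[0.991,0.043,0.123],[0.043,-0.999,0.003],[0.123,0.002,-0.992]])]: D.append((q,p,np.array(A)))
def fk(q,s,L=None):
    ax='zyzyzyz';R=Ro.identity();Rs=[]
    for a,b,c in zip(q,ax,s): R=R*Ro.from_euler(b,a*c);Rs.append(R.as_matrix())
    return Rs
if __name__=='__main__':
    best=[]
    for s in itertools.product([1,-1],repeat=7):
        # residual constant tool rotation
        M=[fk(q,s)[-1].T@A for q,p,A in D]
        e=sum(np.linalg.norm(m-M[0]) for m in M[1:]);best.append((e,s))
    best.sort(key=lambda t:t[0]);print(best[:3])
    s=best[0][1];print((fk(D[0][0],s)[-1].T@D[0][2]).round(3))
    # lengths: p = z0 + Rs1*(a1,0,d1)+Rs3*(a3,0,d3)+Rs5*(a5,0,d5) + ...
    A=[];b=[]
    for q,p,_ in D:
        Rs=fk(q,s);A.append(np.hstack([np.array([[0],[0],[1.]])]+[Rs[i][:,[0,2]] for i in(0,2,4,6)]));b+=p
    A=np.vstack(A);x,res,rk,sv=np.linalg.lstsq(A,np.array(b),rcond=1e-3);print(x.round(3),rk,(A@x-b).round(4))
E
python3 k.py
```

```text
[(np.float64(0.01763645605593352), (-1, 1, -1, 1, -1, 1, -1)), (np.float64(1.5709245790744326), (1, 1, 1, 1, 1, 1, 1)), (np.float64(1.672988412926146), (-1, -1, -1, -1, -1, -1, -1))]
[[-0. -1. -0.]
 [ 1. -0.  0.]
 [-0. -0.  1.]]
[ 0.045  0.031  0.045  0.012  0.569 -0.079  0.164 -0.053  0.251] 8 [ 0.0269  0.004  -0.0066  0.0008  0.0019  0.0041  0.0098 -0.0069  0.0014
 -0.0143  0.011   0.0011]
```

```bash
cat > k2.py <<'E'
from k import *
for q,p in [([-0.93,0.83,0.25,2.1,-1.,0.04,-1.16],[.4581,.3239,.0873]),([-0.84,0.97,0.14,2.02,-0.98,0.05,-1.16],[.4531,.33,.0049]),([-0.13,0.8,0.07,2.21,-1.,0.04,-0.62],[.4855,-.0096,.0755]),([-0.26,0.9,0.07,2.09,-1.,0.04,-0.74],[.534,.0614,.0343])]: D.append((q,p,None))
S=(-1,1,-1,1,-1,1,-1)
def cols(q):
    Rs=fk(q,S);return np.hstack([np.array([[0],[0],[1.]]),Rs[0][:,[0]],Rs[2][:,[0,2]],Rs[3][:,[0]],Rs[4][:,[2]],Rs[5][:,[0]],Rs[6][:,[2]]])
A=np.vstack([cols(q) for q,_,_ in D]);b=np.hstack([p for _,p,_ in D])
X=np.linalg.lstsq(A,b,rcond=1e-3)[0]
if __name__=='__main__': print(X.round(3),(A@X-b).round(3))
T0=np.array([[0,-1,0],[1,0,0],[0,0,1.]])
lo=np.array([-3.01,-.46,-1.47,.13,-1,.04,-2.66])+.05;hi=np.array([3.01,2.08,1.51,2.56,4.14,2.09,2.66])-.05
from scipy.optimize import least_squares
def ik(p,R,q0,w=.02):
    f=lambda q:np.r_[(cols(q)@X-p)*5,(R.inv()*Ro.from_matrix(fk(q,S)[-1]@T0)).as_rotvec(),w*(q-q0)]
    o=least_squares(f,np.clip(q0,lo+1e-3,hi-1e-3),bounds=(lo,hi));e=o.fun;return o.x,np.abs(e[:3]).max()/5,np.abs(e[3:6]).max()
E
python3 k2.py
```

```text
[ 0.313 -0.035 -0.049  0.569 -0.03   0.333 -0.059  0.354] [ 0.044  0.02   0.006 -0.003  0.016  0.006 -0.003 -0.001 -0.004 -0.009
  0.004 -0.013  0.001 -0.005  0.003  0.005  0.006  0.005 -0.001 -0.002
 -0.004  0.002  0.001  0.001]
```

```bash
cat > t.py <<'E'
from k2 import *; from h import rot,cw,YAW; import math
def z(R,a): return R*Ro.from_euler('z',a)
R20=rot(YAW,math.radians(20));R30=rot(YAW,math.radians(30));R8=rot(YAW,math.radians(8))
pk=cw(-.0525,0,.125)
T={'now':([.514,.0575,.1877],rot(.042,.123)),'regrasp':([.543,.058,.006],R20),'ins0':(cw(-.171,.06,.006),R20),'home':(cw(-.097,.06,.006),R20),
 'pack+':(cw(-.0425,0,.108),z(R30,math.pi/2)),'pack-':(cw(-.0425,0,.108),z(R30,-math.pi/2)),
 'out+':(cw(-.085,0,.18),z(R30,math.pi/2)),'out-':(cw(-.085,0,.18),z(R30,-math.pi/2))}
for n,(p,R) in T.items():
    for f in(0,1):
      if f and 'pack' in n or f and 'out' in n: continue
      RR=z(R,math.pi) if f else R
      for q5 in(-.5,.5,1.5,2.5,3.5):
       for q3 in (-.6,.6):
        for q7 in (-1.5,1.5):
         q,e,o=ik(np.array(p),RR,np.array([-.1,.7,q3,2.,q5,.5,q7]))
         if e<.006 and o<.02: print(n,f,q.round(2),round(e,3),round(o,3))
E
timeout 250 python3 t.py | sort -u | head -90
```

```text
home 0 [ 0.06  0.95 -0.06  2.02  3.04  0.18  1.75] 0.0 0.001
home 0 [ 0.11  0.96 -0.1   2.03  2.89  0.19  1.93] 0.0 0.0
home 0 [ 0.18  0.96 -0.18  2.04  2.69  0.23  2.17] 0.0 0.001
home 0 [ 0.26  0.98 -0.28  2.06  2.5   0.29  2.4 ] 0.0 0.001
home 0 [ 0.28  0.98 -0.31  2.07  2.45  0.3   2.46] 0.0 0.001
home 0 [ 0.34  1.   -0.41  2.09  2.33  0.37  2.61] 0.0 0.001
home 0 [-0.01  0.95  0.02  2.02  3.3   0.19  1.45] 0.0 0.0
home 0 [-0.06  0.96  0.07  2.03  3.45  0.2   1.26] 0.0 0.0
home 0 [-0.37  1.02  0.52  2.11  4.09  0.49  0.49] 0.0 0.002
home 0 [-0.38  1.02  0.53  2.12  4.09  0.5   0.48] 0.0 0.001
home 1 [ 0.01  0.95 -0.    2.02  3.23  0.18 -1.61] 0.0 0.0
home 1 [ 0.08  0.96 -0.08  2.02  2.98  0.19 -1.31] 0.0 0.001
home 1 [ 0.13  0.96 -0.13  2.03  2.82  0.2  -1.13] 0.0 0.0
home 1 [ 0.2   0.97 -0.2   2.05  2.64  0.24 -0.91] 0.0 0.001
home 1 [ 0.28  0.98 -0.32  2.07  2.45  0.31 -0.67] 0.0 0.001
home 1 [ 0.29  0.98 -0.33  2.07  2.42  0.32 -0.64] 0.0 0.001
home 1 [ 0.41  1.02 -0.52  2.11  2.23  0.46 -0.41] 0.0 0.001
home 1 [ 0.43  1.03 -0.55  2.11  2.2   0.48 -0.37] 0.0 0.002
home 1 [ 0.4
[... 3611 characters left out ...]
  2.07 -0.36  0.39  1.83] 0.0 0.0
out+ 0 [ 0.    0.64  0.1   2.09  4.    0.16 -0.77] 0.0 0.0
out+ 0 [ 0.02  0.64  0.08  2.08  3.94  0.14 -0.71] 0.0 0.001
out+ 0 [ 0.11  0.64 -0.02  2.06  3.76  0.09 -0.49] 0.0 0.001
out+ 0 [ 0.43  0.66 -0.3   2.06  2.63  0.09  0.8 ] 0.0 0.008
out+ 0 [ 0.45  0.67 -0.32  2.06  2.53  0.09  0.91] 0.0 0.002
out+ 0 [ 0.45  0.67 -0.32  2.06  2.55  0.09  0.9 ] 0.0 0.002
out+ 0 [ 0.47  0.67 -0.34  2.07  2.46  0.1   1.  ] 0.0 0.001
out+ 0 [ 0.56  0.69 -0.45  2.1   2.27  0.17  1.22] 0.0 0.0
out+ 0 [ 0.57  0.69 -0.46  2.1   2.24  0.17  1.25] 0.0 0.002
out+ 0 [ 0.64  0.72 -0.59  2.12  2.1   0.25  1.4 ] 0.0 0.003
out+ 0 [ 0.69  0.74 -0.68  2.14  2.05  0.31  1.47] 0.0 0.001
```

```bash
cat > f.py <<'E'
from k2 import *; from h import *
s=r.get_state();q0=s['q'];p0=s['tool_pos']
R=rot(YAW,math.radians(20))*Ro.from_euler('z',math.pi)
pt=np.array([.50,.05,.17])
q1,e,o=ik(pt,R,np.array([.1,.8,-.1,2.1,3.,.4,-1.4]),.01);print(q1.round(2),e,o)
N=24;p=p0;Rc=Ro.from_quat(s['eef_rot']);T=[];U=[]
dR=Ro.from_matrix(fk(q0,S)[-1]@T0).inv()*Rc
for i in range(1,N+1):
    t=i/N;q=q0+(q1-q0)*t;q[5]+=.3*math.sin(math.pi*t)
    Q=Ro.from_matrix(fk(q,S)[-1]@T0) if i<N else R
    tp=p0+(pt+[0,0,.0]-p0)*t+np.array([0.03,0,.08])*math.sin(math.pi*t)
    a=np.round(Rc.inv().apply(tp-p),3);u=np.round((Rc.inv()*Q).as_rotvec(),3);p=p+Rc.apply(a);Rc=Rc*Ro.from_rotvec(u);T.append(a.tolist());U.append(u.tolist())
    if i%8==0: print(json.dumps(T).replace(' ',''));print(json.dumps(U).replace(' ',''),np.abs(U).max());T=[];U=[];print(q.round(2),tp.round(3),Rc.as_matrix()[:,2].round(2))
E
python3 f.py
```

```text
[ 0.15  0.61 -0.19  2.2   1.73  0.09 -0.08] 0.00013431975292413356 0.002042261301948198
[[0.004,0.0,-0.009],[0.004,0.002,-0.01],[0.003,0.001,-0.009],[0.002,0.002,-0.008],[0.001,0.002,-0.009],[0.001,0.001,-0.007],[-0.0,0.002,-0.006],[-0.001,0.001,-0.005]]
[[-0.006,-0.06,-0.12],[-0.005,-0.059,-0.119],[-0.005,-0.058,-0.121],[-0.004,-0.054,-0.12],[-0.006,-0.052,-0.121],[-0.007,-0.049,-0.12],[-0.01,-0.044,-0.122],[-0.014,-0.041,-0.121]] 0.122
[-0.33  0.65  0.33  2.12  0.04  0.61 -0.64] [0.535 0.055 0.251] [-0.2  -0.23 -0.95]
[[-0.001,0.001,-0.004],[-0.001,0.001,-0.003],[-0.0,0.0,-0.001],[-0.0,-0.0,0.0],[-0.0,-0.001,0.002],[0.001,-0.001,0.003],[0.001,-0.001,0.004],[0.003,-0.002,0.005]]
[[-0.017,-0.037,-0.122],[-0.021,-0.034,-0.123],[-0.026,-0.029,-0.123],[-0.032,-0.026,-0.123],[-0.036,-0.022,-0.124],[-0.042,-0.02,-0.124],[-0.047,-0.017,-0.124],[-0.053,-0.014,-0.125]] 0.125
[-0.09  0.63  0.07  2.16  0.88  0.48 -0.36] [0.531 0.052 0.245] [ 0.04 -0.39 -0.92]
[[0.003,-0.001,0.006],[0.005,-0.002,0.007],[0.005,-0.002,0.007],[0.006,-0.001,0.008],[0.006,-0.002,0.009],[0.008,-0.001,0.009],[0.007,-0.001,0.009],[0.008,-0.0,0.009]]
[[-0.056,-0.013,-0.126],[-0.062,-0.011,-0.126],[-0.065,-0.009,-0.127],[-0.068,-0.008,-0.127],[-0.07,-0.008,-0.129],[-0.072,-0.007,-0.128],[-0.072,-0.007,-0.13],[-0.072,-0.004,-0.131]] 0.131
[ 0.15  0.61 -0.19  2.2   1.73  0.09 -0.08] [0.5  0.05 0.17] [ 0.34  0.01 -0.94]
```

```bash
sed -i 's/math.radians(20))\*/math.radians(24))*/; s/pt=np.array.*/pt=np.array([.475,.055,.13])/' f.py; python3 f.py
```

```text
[-0.09  0.66 -0.03  2.23  2.9   0.17 -1.38] 4.450967569180619e-06 6.592739152039486e-05
[[0.003,0.0,-0.008],[0.003,0.001,-0.007],[0.001,0.001,-0.008],[0.001,0.002,-0.007],[0.0,0.001,-0.006],[-0.0,0.002,-0.006],[-0.001,0.001,-0.004],[-0.001,0.001,-0.003]]
[[-0.029,-0.078,-0.113],[-0.031,-0.076,-0.113],[-0.036,-0.074,-0.113],[-0.039,-0.071,-0.112],[-0.043,-0.066,-0.112],[-0.049,-0.062,-0.112],[-0.053,-0.055,-0.111],[-0.059,-0.048,-0.111]] 0.113
[-0.41  0.67  0.38  2.13  0.43  0.64 -1.07] [0.527 0.057 0.238] [-0.16 -0.48 -0.86]
[[-0.001,0.001,-0.002],[-0.001,-0.0,-0.001],[-0.0,-0.001,0.001],[0.0,-0.002,0.001],[0.002,-0.002,0.002],[0.003,-0.003,0.004],[0.004,-0.003,0.003],[0.005,-0.004,0.004]]
[[-0.063,-0.041,-0.111],[-0.068,-0.033,-0.111],[-0.072,-0.025,-0.111],[-0.075,-0.016,-0.111],[-0.079,-0.007,-0.111],[-0.081,0.002,-0.111],[-0.082,0.01,-0.112],[-0.082,0.017,-0.112]] 0.112
[-0.25  0.66  0.18  2.18  1.66  0.54 -1.23] [0.514 0.056 0.219] [ 0.37 -0.56 -0.75]
[[0.007,-0.004,0.005],[0.008,-0.004,0.006],[0.009,-0.004,0.005],[0.009,-0.003,0.007],[0.011,-0.003,0.007],[0.01,-0.002,0.007],[0.011,-0.002,0.009],[0.011,-0.0,0.009]]
[[-0.083,0.026,-0.113],[-0.08,0.032,-0.115],[-0.079,0.037,-0.116],[-0.076,0.043,-0.117],[-0.071,0.047,-0.12],[-0.066,0.05,-0.121],[-0.06,0.052,-0.124],[-0.054,0.053,-0.125]] 0.125
[-0.09  0.66 -0.03  2.23  2.9   0.17 -1.38] [0.475 0.055 0.13 ] [ 0.41  0.02 -0.91]
```

>>> servo_tool:
  translation:
    - [0.003, 0, -0.008]
    - [0.003, 0.001, -0.007]
    - [0.001, 0.001, -0.008]
    - [0.001, 0.002, -0.007]
    - [0, 0.001, -0.006]
    - [0, 0.002, -0.006]
    - [-0.001, 0.001, -0.004]
    - [-0.001, 0.001, -0.003]
  turn:
    - [-0.029, -0.078, -0.113]
    - [-0.031, -0.076, -0.113]
    - [-0.036, -0.074, -0.113]
    - [-0.039, -0.071, -0.112]
    - [-0.043, -0.066, -0.112]
    - [-0.049, -0.062, -0.112]
    - [-0.053, -0.055, -0.111]
    - [-0.059, -0.048, -0.111]

```text
clock: 9.05
tool_pos: [0.5258, 0.0574, 0.2328]
eef_rot: [0.855, 0.446, -0.189, 0.182]
contact_force: [-0.6, 0.1, 0.2]
opening: 0.4
finger_force: 0.0
```

>>> servo_tool:
  translation:
    - [-0.001, 0.001, -0.002]
    - [-0.001, 0, -0.001]
    - [0, -0.001, 0.001]
    - [0, -0.002, 0.001]
    - [0.002, -0.002, 0.002]
    - [0.003, -0.003, 0.004]
    - [0.004, -0.003, 0.003]
    - [0.005, -0.004, 0.004]
  turn:
    - [-0.063, -0.041, -0.111]
    - [-0.068, -0.033, -0.111]
    - [-0.072, -0.025, -0.111]
    - [-0.075, -0.016, -0.111]
    - [-0.079, -0.007, -0.111]
    - [-0.081, 0.002, -0.111]
    - [-0.082, 0.01, -0.112]
    - [-0.082, 0.017, -0.112]

```text
clock: 10.05
tool_pos: [0.5121, 0.0569, 0.2142]
eef_rot: [0.483, 0.801, -0.154, 0.319]
contact_force: [0.1, -1.1, 1.3]
opening: 0.403
finger_force: 0.0
```

```bash
python3 -c "
from h import *
st()"; sed -i 's/^N=24/N=9/; s/+=.3\*/+=.1*/; s/i%8==0/i%9==0/; s/\[0.03,0,.08\]/[0,0,0.02]/' f.py; python3 f.py
```

```text
10.05 [0.5121 0.0569 0.2142] axes [[-0.33, 0.872, 0.362], [0.675, 0.486, -0.554], [-0.659, 0.061, -0.749]] F [ 0.1 -1.1  1.3] op 0.403 0.0 q [-1.11  0.85  0.83  2.18  0.51  0.27 -0.51]
[-0.09  0.66 -0.03  2.23  2.9   0.17 -1.38] 4.450967569180619e-06 6.592739152039486e-05
[[0.003,-0.004,0.001],[0.004,-0.003,0.001],[0.005,-0.003,0.002],[0.007,-0.002,0.004],[0.008,-0.0,0.006],[0.01,-0.0,0.008],[0.01,0.0,0.01],[0.011,0.001,0.012],[0.011,-0.0,0.012]]
[[0.03,-0.003,-0.131],[-0.0,0.004,-0.125],[-0.034,0.009,-0.119],[-0.063,0.017,-0.111],[-0.088,0.023,-0.103],[-0.104,0.029,-0.097],[-0.113,0.033,-0.096],[-0.11,0.031,-0.097],[-0.099,0.028,-0.102]] 0.131
[-0.09  0.66 -0.03  2.23  2.9   0.17 -1.38] [0.475 0.055 0.13 ] [ 0.41  0.02 -0.91]
```

>>> servo_tool:
  translation:
    - [0.003, -0.004, 0.001]
    - [0.004, -0.003, 0.001]
    - [0.005, -0.003, 0.002]
    - [0.007, -0.002, 0.004]
    - [0.008, 0, 0.006]
    - [0.01, 0, 0.008]
    - [0.01, 0, 0.01]
    - [0.011, 0.001, 0.012]
    - [0.011, 0, 0.012]
  turn:
    - [0.03, -0.003, -0.131]
    - [0, 0.004, -0.125]
    - [-0.034, 0.009, -0.119]
    - [-0.063, 0.017, -0.111]
    - [-0.088, 0.023, -0.103]
    - [-0.104, 0.029, -0.097]
    - [-0.113, 0.033, -0.096]
    - [-0.11, 0.031, -0.097]
    - [-0.099, 0.028, -0.102]

```text
clock: 11.18
tool_pos: [0.4701, 0.0292, 0.1542]
eef_rot: [0.125, 0.96, -0.123, 0.216]
contact_force: [-0.1, -1.1, -1.6]
opening: 0.4
finger_force: 0.0
```

```bash
python3 - <<'E'
from h import *
st()
for n in('top','side'):
    s=snap(n);np.savez(n+'2.npz',**s)
    P=pts(s);hsv=cv2.cvtColor(s['img'],cv2.COLOR_RGB2HSV).astype(int)
    m=(hsv[...,0]>8)&(hsv[...,0]<18)&(hsv[...,1]>125)&(P[...,0]>.45)&(P[...,0]<.72)&(P[...,1]>0)&(P[...,1]<.12)&(P[...,2]>.015)&(P[...,2]<.035)
    print(n,m.sum())
    if m.sum()>20:
        q=P[m];print(cv2.minAreaRect(q[:,:2].astype(np.float32)),q.min(0).round(4),q.max(0).round(4))
a=cv2.imread
E
python3 f.py
```

```text
11.175 [0.4701 0.0292 0.1542] axes [[-0.875, 0.293, 0.384], [0.187, 0.938, -0.291], [-0.446, -0.183, -0.876]] F [-0.1 -1.1 -1.6] op 0.4 0.0 q [-0.58  0.7   0.18  2.44  2.15  0.4  -1.29]
top 479
((0.5878681540489197, 0.05945270508527756), (0.11354770511388779, 0.019348084926605225), 1.4465324878692627) [0.5309 0.0489 0.0152] [0.6448 0.0689 0.0253]
side 368
((0.5879157185554504, 0.06183939054608345), (0.11672473698854446, 0.021976100280880928), 2.7491602897644043) [0.5293 0.0494 0.015 ] [0.6466 0.0729 0.0224]
[-0.09  0.66 -0.03  2.23  2.9   0.17 -1.38] 4.450967569180619e-06 6.592739152039486e-05
[[-0.002,0.003,-0.004],[-0.001,0.003,-0.004],[-0.002,0.003,-0.002],[0.0,0.003,0.0],[0.001,0.004,0.002],[0.002,0.004,0.005],[0.003,0.004,0.006],[0.004,0.004,0.008],[0.003,0.003,0.009]]
[[-0.038,-0.022,-0.023],[-0.038,-0.02,-0.022],[-0.038,-0.016,-0.022],[-0.04,-0.009,-0.022],[-0.039,0.001,-0.024],[-0.039,0.011,-0.025],[-0.036,0.019,-0.028],[-0.033,0.026,-0.029],[-0.028,0.029,-0.032]] 0.04
[-0.09  0.66 -0.03  2.23  2.9   0.17 -1.38] [0.475 0.055 0.13 ] [ 0.41  0.02 -0.91]
```

```bash
python3 - <<'E'
from h import *
R=rot(.042,math.radians(20))*Ro.from_euler('z',math.pi)
t=np.array([.5463,.0588,.0065]);z=R.as_matrix()[:,2]
rows([((.49,.045,.15),R),(t-z*.06,R,.04),(t,R,.03)])
E
```

```text
3 T [[-0.004,0.009,0.002],[-0.005,0.008,0.003],[-0.007,0.008,0.003]] 
  R [[-0.103,0.028,-0.085],[-0.103,0.028,-0.084],[-0.103,0.027,-0.085]]
3 T [[-0.001,0.004,0.031],[-0.002,0.004,0.032],[-0.001,0.003,0.031]] 
  R [[-0.0,0.0,0.0],[-0.0,0.0,0.0],[-0.0,0.0,0.0]]
3 T [[-0.0,0.0,0.02],[-0.0,0.0,0.02],[-0.0,0.0,0.02]] 
  R [[-0.0,0.0,0.0],[-0.0,0.0,0.0],[-0.0,0.0,0.0]]
rows 9 end [0.5462 0.0584 0.0066]
```

>>> servo_tool:
  translation:
    - [-0.004, 0.009, 0.002]
    - [-0.005, 0.008, 0.003]
    - [-0.007, 0.008, 0.003]
    - [-0.001, 0.004, 0.031]
    - [-0.002, 0.004, 0.032]
    - [-0.001, 0.003, 0.02]
    - [0, 0, 0]
  turn:
    - [-0.103, 0.028, -0.085]
    - [-0.103, 0.028, -0.084]
    - [-0.103, 0.027, -0.085]
    - [0, 0, 0]
    - [0, 0, 0]
    - [0, 0, 0]
    - [0, 0, 0]

```text
clock: 12.15
tool_pos: [0.5244, 0.0617, 0.073]
eef_rot: [-0.024, 0.984, 0.001, 0.175]
contact_force: [0.2, -0.1, 0.9]
opening: 0.398
finger_force: 0.0
```

```bash
python3 - <<'E'
from h import *
st()
R=rot(.042,math.radians(20))*Ro.from_euler('z',math.pi)
t=np.array([.5463,.0588,.0065])
rows([(t,R,.03)])
E
```

```text
12.15 [0.5244 0.0617 0.073 ] axes [[-0.938, -0.048, 0.344], [-0.047, 0.999, 0.011], [-0.344, -0.006, -0.939]] F [ 0.2 -0.1  0.9] op 0.398 0.0 q [-0.15  0.84 -0.17  2.31  2.62  0.4  -1.23]
3 T [[0.001,-0.001,0.023],[0.001,-0.001,0.023],[0.0,-0.002,0.024]] 
  R [[-0.001,0.001,0.003],[-0.001,0.001,0.002],[-0.001,0.001,0.003]]
rows 3 end [0.5467 0.0585 0.0066]
```

Good configuration. Descend and grip.

>>> servo_tool:
  translation:
    - [0.001, -0.001, 0.023]
    - [0.001, -0.001, 0.023]
    - [0, -0.001, 0.023]
    - [0, 0, 0]
  turn:
    - [-0.001, 0.001, 0.003]
    - [-0.001, 0.001, 0.002]
    - [-0.001, 0.001, 0.003]
    - [0, 0, 0]

```text
clock: 12.65
tool_pos: [0.5466, 0.0588, 0.0088]
eef_rot: [-0.02, 0.984, 0.004, 0.174]
contact_force: [0.1, 0.3, 0.1]
opening: 0.4
finger_force: 0.0
```

>>> servo_tool:
  translation:
    - [0, 0, 0]
    - [0, 0, 0]
    - [0, 0, 0]
    - [0, 0, 0]
  turn:
    - [0, 0, 0]
    - [0, 0, 0]
    - [0, 0, 0]
    - [0, 0, 0]
  grip: 0
  grip_force: 30

```text
clock: 13.15
tool_pos: [0.5468, 0.0592, 0.0105]
eef_rot: [-0.021, 0.984, 0.005, 0.176]
contact_force: [-1.5, 0.8, 7.3]
opening: 0.225
finger_force: 30.0
```

```bash
python3 - <<'E'
from h import *
st()
s=r.get_state();p=s['tool_pos'];R0=Ro.from_quat(s['eef_rot'])
R=rot(.042,math.radians(20))*Ro.from_euler('z',math.pi)
# tcp -> wedge origin ~ .0417 ahead ; tip .1007 ahead
ahead=(np.array([.588,.0605])-p[:2])@[math.cos(.042),math.sin(.042)];print('ahead',ahead)
a=cw(-.072-.059-ahead,.075,.009);b=cw(-.072-.059-ahead,.0605,.009)
print(a,b)
rows([((a[0],p[1],p[2]+.003),R,.03),(b,R,.03)])
E
```

```text
13.15 [0.5468 0.0592 0.0105] axes [[-0.937, -0.042, 0.345], [-0.039, 0.999, 0.017], [-0.346, 0.003, -0.938]] F [-1.5  0.8  7.3] op 0.225 29.95214581489563 q [-0.1   0.98 -0.2   2.25  2.67  0.48 -1.25]
ahead 0.04116889149332067
[0.47483387 0.00870489 0.009     ] [ 0.47544269 -0.00578232  0.009     ]
3 T [[0.022,0.001,-0.009],[0.022,0.001,-0.009],[0.023,0.001,-0.01]] 
  R [[0.001,0.001,-0.0],[0.001,0.002,-0.0],[0.0,0.001,-0.001]]
3 T [[0.001,-0.022,0.001],[0.001,-0.021,0.001],[0.001,-0.022,0.002]] 
  R [[0.0,0.0,0.0],[0.0,0.0,0.0],[0.0,0.0,0.0]]
rows 6 end [ 0.4756 -0.0058  0.0089]
```

```bash
python3 - <<'E'
from h import *
s=r.get_state();p=s['tool_pos'];R=rot(.042,math.radians(20))*Ro.from_euler('z',math.pi)
x=-.086-.059-.0412;b=cw(x,.061,.0125);print(b)
rows([((b[0],p[1],.0125),R,.03),(b,R,.03)])
E
```

```text
[ 0.46140296 -0.0058719   0.0125    ]
3 T [[0.026,0.001,-0.01],[0.027,0.001,-0.011],[0.026,0.002,-0.01]] 
  R [[0.001,0.001,-0.0],[0.001,0.002,-0.0],[0.0,0.001,-0.001]]
3 T [[0.001,-0.022,-0.0],[0.001,-0.022,-0.001],[0.001,-0.021,-0.0]] 
  R [[0.0,0.0,0.0],[0.0,0.0,0.0],[0.0,0.0,0.0]]
rows 6 end [ 0.4615 -0.0054  0.0123]
```

>>> servo_tool:
  translation:
    - [0.026, 0.001, -0.011]
    - [0.026, 0.001, -0.011]
    - [0.026, 0.001, -0.01]
    - [0.001, -0.022, 0]
    - [0.001, -0.022, 0]
    - [0.001, -0.021, 0]
    - [0, 0, 0]
  turn:
    - [0.001, 0.001, 0]
    - [0.001, 0.002, 0]
    - [0, 0.001, 0]
    - [0, 0, 0]
    - [0, 0, 0]
    - [0, 0, 0]
    - [0, 0, 0]

```text
clock: 14.02
tool_pos: [0.4625, -0.0084, 0.0119]
eef_rot: [-0.019, 0.985, 0.003, 0.173]
contact_force: [0.7, 0.2, -0.2]
opening: 0.223
finger_force: 29.9
```

```bash
python3 - <<'E'
from h import *
st()
out=[]
for n,b in(('top',(180,270,270,370)),('side',(200,290,260,360))):
    s=snap(n);np.savez(n+'3.npz',**s)
    out.append(cv2.resize(s['img'][b[0]:b[1],b[2]:b[3],::-1],(400,360),interpolation=cv2.INTER_CUBIC))
    P=pts(s);hsv=cv2.cvtColor(s['img'],cv2.COLOR_RGB2HSV).astype(int)
    m=(hsv[...,0]>8)&(hsv[...,0]<18)&(hsv[...,1]>125)&(P[...,0]>.45)&(P[...,0]<.62)&(P[...,1]>-.04)&(P[...,1]<.05)&(P[...,2]>.018)&(P[...,2]<.04)
    q=P[m]
    for x in np.arange(.5,.58,.008):
        a=q[abs(q[:,0]-x)<.004]
        if len(a)>2: print(n,round(x,3),len(a),np.sort(a[:,1])[[0,1,-2,-1]].round(4),a[:,2].mean().round(4))
cv2.imwrite('pics/ins2.png',np.hstack(out))
E
```

```text
14.025 [ 0.4625 -0.0084  0.0119] axes [[-0.939, -0.038, 0.341], [-0.036, 0.999, 0.012], [-0.341, -0.001, -0.94]] F [ 0.7  0.2 -0.2] op 0.223 29.940796494483948 q [ 0.06  1.03 -0.26  2.5   2.81  0.76 -1.28]
top 0.5 39 [-0.0159 -0.0158  0.0018  0.0018] 0.0225
top 0.508 37 [-0.016  -0.0159  0.0018  0.0018] 0.0221
top 0.516 40 [-0.0161 -0.016   0.0017  0.0018] 0.0223
top 0.524 36 [-0.0161 -0.016  -0.0002 -0.0002] 0.0222
top 0.532 30 [-0.0162 -0.0161 -0.0024 -0.0023] 0.0217
top 0.54 23 [-0.0162 -0.0162 -0.0063 -0.0063] 0.0217
top 0.548 22 [-0.0163 -0.0163 -0.0083 -0.0083] 0.022
top 0.556 13 [-0.0164 -0.0163 -0.0104 -0.0104] 0.0217
side 0.5 13 [-0.0041 -0.0025  0.0054  0.0059] 0.021
side 0.508 18 [-0.0082 -0.0064  0.0053  0.0064] 0.0209
side 0.516 22 [-0.0112 -0.0103  0.0062  0.0063] 0.0209
side 0.524 25 [-0.0138 -0.0126  0.0053  0.0055] 0.0211
side 0.532 18 [-0.0115 -0.0093  0.0018  0.0023] 0.0206
side 0.54 17 [-0.0126 -0.0122 -0.0002  0.0003] 0.0203
side 0.548 12 [-0.012  -0.0112 -0.0022 -0.0014] 0.0212
side 0.556 8 [-0.0102 -0.0094 -0.0056 -0.0049] 0.0205
side 0.564 3 [-0.0134 -0.0097 -0.0097 -0.0083] 0.0204
```

View pics/ins2.png

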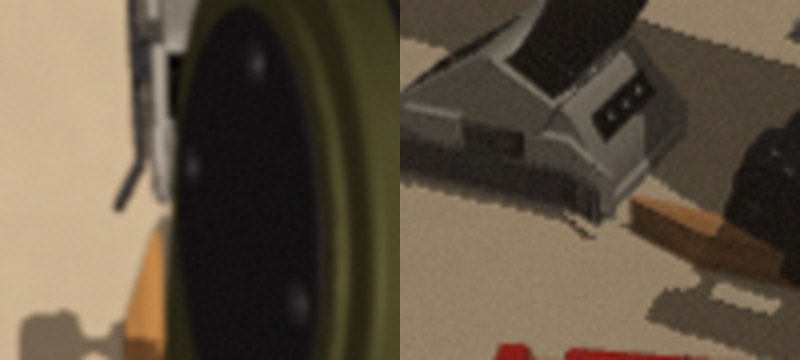

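The left crop shows the wedge tip at about (160,215), with the cheek face at x≈156, so the tip sits about 3.5 mm too far right. The side crop shows it clear in front of the cradle. I'll shift it left, then feed it in.

```bash
cat > ins.py <<'E'
from h import *
import sys
st();s=r.get_state();p=s['tool_pos'];R=rot(.042,math.radians(20))*Ro.from_euler('z',math.pi)
c=Ro.from_euler('z',-YAW).apply(p-O);print('cradle frame',c.round(4),'tip x',c[0]+.1002)
xs=[float(a) for a in sys.argv[1:]]
y=xs[0];z=xs[1]
rows([(cw(x,y,z),R,.010) for x in xs[2:]])
E
python3 ins.py .0612 .0115 -.184 -.150 -.0932
```

```text
14.125 [ 0.4628 -0.0059  0.0119] axes [[-0.939, -0.041, 0.342], [-0.039, 0.999, 0.015], [-0.342, 0.001, -0.94]] F [ 0.2  0.6 -0. ] op 0.224 29.940873384475708 q [ 0.06  1.03 -0.27  2.5   2.81  0.76 -1.28]
cradle frame [-0.1848  0.0609  0.0119] tip x -0.08458944374536338
1 T [[-0.0006,0.0003,0.0006]] 
  R [[0.001,-0.0,-0.001]]
4 T [[-0.008,0.0,0.0029],[-0.008,0.0,0.0029],[-0.008,0.0,0.0029],[-0.008,0.0,0.0029]] 
  R [[-0.0,-0.0,0.0],[-0.0,-0.0,0.0],[-0.0,-0.0,0.0],[-0.0,-0.0,0.0]]
6 T [[-0.0089,0.0,0.0032],[-0.0089,0.0,0.0033],[-0.0089,0.0,0.0032],[-0.0089,0.0,0.0033],[-0.0089,0.0,0.0032],[-0.0088,0.0,0.0033]] 
  R [[-0.0,-0.0,0.0],[-0.0,-0.0,0.0],[-0.0,-0.0,0.0],[-0.0,-0.0,0.0],[-0.0,-0.0,0.0],[-0.0,-0.0,0.0]]
rows 11 end [ 0.5543 -0.0018  0.0115]
```

>>> servo_tool:
  translation:
    - [0, 0.0005, 0]
    - [-0.008, 0, 0.0029]
    - [-0.008, 0, 0.0029]
    - [-0.008, 0, 0.0029]
    - [-0.008, 0, 0.0029]
    - [0, 0, 0]
    - [0, 0, 0]
  turn:
    - [0, 0, 0]
    - [0, 0, 0]
    - [0, 0, 0]
    - [0, 0, 0]
    - [0, 0, 0]
    - [0, 0, 0]
    - [0, 0, 0]

```text
clock: 15.0
tool_pos: [0.4973, -0.005, 0.0118]
eef_rot: [-0.02, 0.985, 0.003, 0.174]
contact_force: [1.3, -1.3, -1.0]
opening: 0.226
finger_force: 30.0
```

```bash
python3 ins.py .0605 .0115 -.0932
python3 - <<'E'
from h import *
out=[]
for n,b in(('top',(170,260,260,360)),('side',(200,290,250,350))):
    s=snap(n);out.append(cv2.resize(s['img'][b[0]:b[1],b[2]:b[3],::-1],(400,360),interpolation=cv2.INTER_CUBIC))
cv2.imwrite('pics/ins3.png',np.hstack(out))
E
```

```text
15.0 [ 0.4973 -0.005   0.0118] axes [[-0.939, -0.04, 0.343], [-0.038, 0.999, 0.014], [-0.343, -0.0, -0.939]] F [ 1.3 -1.3 -1. ] op 0.226 29.961831271648407 q [ 0.05  1.   -0.24  2.4   2.8   0.63 -1.26]
cradle frame [-0.1503  0.0603  0.0118] tip x -0.05005251448419239
6 T [[-0.0089,0.0,0.0033],[-0.0089,0.0,0.0033],[-0.0089,0.0001,0.0033],[-0.0089,0.0,0.0033],[-0.0089,0.0001,0.0033],[-0.009,0.0,0.0034]] 
  R [[-0.0,0.0,-0.0],[-0.0,0.0,-0.0],[-0.0,0.0,-0.0],[-0.0,0.0,-0.001],[-0.0,0.001,-0.0],[-0.001,0.0,-0.001]]
rows 6 end [ 0.5544 -0.0025  0.0115]
```

View pics/ins3.png

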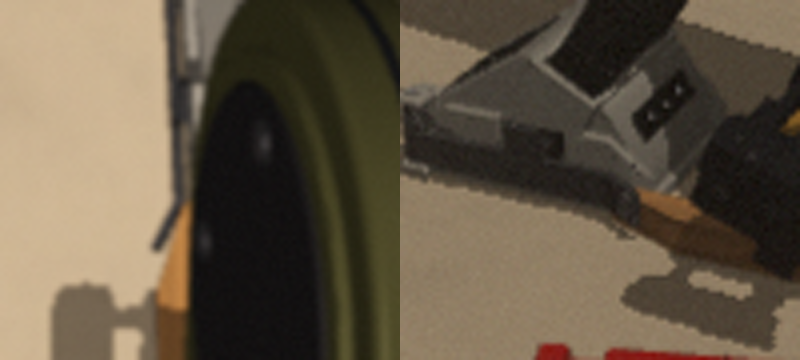

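The tip has entered between the arm's flare and the cheek, at (185,205) in the left crop. I'll drive it in.

>>> servo_tool:
  translation:
    - [-0.009, 0, 0.0033]
    - [-0.009, 0, 0.0033]
    - [-0.009, 0, 0.0033]
    - [0, 0, 0]
  turn:
    - [0, 0, 0]
    - [0, 0, 0]
    - [0, 0, 0]
    - [0, 0, 0]

```text
clock: 15.6
tool_pos: [0.523, -0.004, 0.0111]
eef_rot: [-0.02, 0.985, 0.004, 0.171]
contact_force: [-3.8, -1.2, -0.3]
opening: 0.22
finger_force: 30.0
```

```bash
python3 ins.py .0600 .0115 -.0932
```

```text
15.6 [ 0.523  -0.004   0.0111] axes [[-0.941, -0.041, 0.336], [-0.038, 0.999, 0.014], [-0.337, 0.0, -0.942]] F [-3.8 -1.2 -0.3] op 0.22 29.962522387504578 q [ 0.04  0.99 -0.21  2.32  2.78  0.53 -1.23]
cradle frame [-0.1246  0.0603  0.0111] tip x -0.024378381274797453
4 T [[-0.0074,-0.0001,0.0026],[-0.0074,-0.0001,0.0025],[-0.0074,-0.0,0.0026],[-0.0075,-0.0001,0.0026]] 
  R [[-0.0,-0.001,-0.0],[-0.0,-0.002,-0.0],[-0.0,-0.001,-0.001],[-0.0,-0.002,-0.0]]
rows 4 end [ 0.5544 -0.003   0.0115]
```

>>> servo_tool:
  translation:
    - [-0.0075, 0, 0.0026]
    - [-0.0075, 0, 0.0026]
    - [-0.0075, 0, 0.0027]
    - [-0.0075, 0, 0.0027]
    - [0, 0, 0]
    - [0, 0, 0]
  turn:
    - [0, 0, 0]
    - [0, 0, 0]
    - [0, 0, 0]
    - [0, 0, 0]
    - [0, 0, 0]
    - [0, 0, 0]

```text
clock: 16.35
tool_pos: [0.556, -0.0026, 0.0116]
eef_rot: [-0.02, 0.985, 0.004, 0.172]
contact_force: [-3.5, -2.8, -0.7]
opening: 0.22
finger_force: 30.0
```

```bash
python3 ins.py .0600 .0105 -.0932
python3 - <<'E'
from h import *
out=[]
for n,b in(('top',(150,250,260,360)),('side',(190,290,240,360))):
    s=snap(n);np.savez(n+'4.npz',**s);P=pts(s);hsv=cv2.cvtColor(s['img'],cv2.COLOR_RGB2HSV).astype(int)
    m=(P[...,1]>.008)&(P[...,1]<.04)&(P[...,0]>.56)&(P[...,0]<.62)&(P[...,2]>.012)&(P[...,2]<.035)
    q=P[m];k=np.argsort(q[:,0]);print(n,len(k),q[k[:3]].round(4).tolist(), q[:,1].max())
    m=(P[...,1]>-.02)&(P[...,1]<.04)&(P[...,0]>.6)&(P[...,0]<.7)&(P[...,2]>.012)&(P[...,2]<.03)
    print(np.polyfit(P[m][:,0],P[m][:,1],1))
E
```

```text
16.35 [ 0.556  -0.0026  0.0116] axes [[-0.94, -0.041, 0.339], [-0.038, 0.999, 0.014], [-0.34, 0.0, -0.941]] F [-3.5 -2.8 -0.7] op 0.22 29.951034486293793 q [ 0.03  0.98 -0.18  2.23  2.77  0.43 -1.21]
cradle frame [-0.0915  0.0603  0.0116] tip x 0.008692570034295896
1 T [[0.002,-0.0003,0.0004]] 
  R [[-0.0,-0.003,-0.001]]
rows 1 end [ 0.5543 -0.003   0.0105]
top 14 [[0.5774, 0.0251, 0.0267], [0.5785, 0.0251, 0.0324], [0.5787, 0.0231, 0.0314]] 0.027180454137171402
[-31.70883507  22.01781476]
side 156 [[0.5601, 0.0225, 0.0233], [0.5603, 0.0225, 0.0186], [0.5603, 0.0223, 0.0208]] 0.031021737371119486
[-0.10865071  0.07671523]
```

>>> servo_tool:
  translation:
    - [0.0003, 0, 0.001]
    - [0, 0, 0]
  turn:
    - [0, 0, 0]
    - [0, 0, 0]

```text
clock: 16.7
tool_pos: [0.5564, -0.0025, 0.0107]
eef_rot: [-0.02, 0.985, 0.004, 0.173]
contact_force: [-3.5, -4.8, 1.0]
opening: 0.219
finger_force: 30.0
```

>>> servo_tool:
  translation:
    - [0, 0, 0]
    - [0, 0, 0]
    - [0, 0, 0]
  turn:
    - [0, 0, 0]
    - [0, 0, 0]
    - [0, 0, 0]
  grip: 0.32

```text
clock: 17.08
tool_pos: [0.5582, -0.0011, 0.0112]
eef_rot: [-0.021, 0.984, 0.004, 0.174]
contact_force: [-1.0, 0.4, -0.1]
opening: 0.322
finger_force: 0.0
```

>>> servo_tool:
  translation:
    - [0, 0, -0.02]
    - [0, 0, -0.035]
    - [0, 0, -0.05]
    - [0, 0, -0.06]
    - [0, 0, -0.05]
  turn:
    - [0, 0, 0]
    - [0, 0, 0]
    - [0, 0, 0]
    - [0, 0, 0]
    - [0, 0, 0]

```text
clock: 17.7
tool_pos: [0.4831, -0.0048, 0.2136]
eef_rot: [-0.021, 0.984, 0.004, 0.176]
contact_force: [-19.5, 12.3, -5.1]
opening: 0.319
finger_force: 0.0
```

```bash
python3 - <<'E'
from h import *
st()
out=[]
for n,b in(('top',(130,250,260,380)),('side',(160,280,230,380))):
    s=snap(n);np.savez(n+'5.npz',**s);out.append(cv2.resize(s['img'][b[0]:b[1],b[2]:b[3],::-1],(400,400),interpolation=cv2.INTER_CUBIC))
    P=pts(s);I=s['img'].max(2)
    m=(P[...,0]>.53)&(P[...,0]<.76)&(P[...,1]>-.14)&(P[...,1]<.03)&(P[...,2]>.095)&(P[...,2]<.14)&(I<70)
    q=P[m];print(n,len(q))
    if len(q)>30:
        nn,c,b=plane(q);print(nn.round(3),c.round(4),q.min(0).round(4),q.max(0).round(4))
        m=(P[...,1]>-.02)&(P[...,1]<.04)&(P[...,0]>.6)&(P[...,0]<.7)&(P[...,2]>.012)&(P[...,2]<.03);print('arm',np.polyfit(P[m][:,0],P[m][:,1],1))
cv2.imwrite('pics/rel.png',np.hstack(out))
E
```

```text
17.7 [ 0.4831 -0.0048  0.2136] axes [[-0.937, -0.042, 0.347], [-0.04, 0.999, 0.015], [-0.347, 0.001, -0.938]] F [-19.5  12.3  -5.1] op 0.319 0.0 q [-0.09  0.48 -0.01  2.34  2.59  0.04 -1.07]
top 1082
[-0.526 -0.018  0.85 ] [ 0.5952 -0.0628  0.1228] [ 0.5817 -0.1047  0.095 ] [ 0.6303 -0.0195  0.1322]
arm [-0.03014502  0.01588222]
side 564
[-0.519 -0.023  0.855] [ 0.5934 -0.0575  0.1216] [ 0.5798 -0.1027  0.0951] [ 0.6233 -0.0154  0.1293]
arm [-0.0059935   0.00755326]
```

View pics/rel.png

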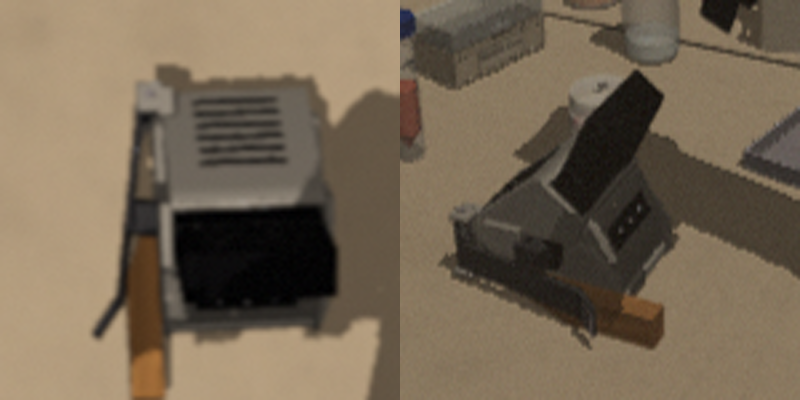

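The left crop shows the wedge seated between cheek and arm with the hand off. The catch nose at (145,215) stands out of the window, so the catch stays open. The pack top is at (255,250). Next I plan the pack grasp with a sideways tilt to stay off the wrist singularity.

```bash
cat > pl.py <<'E'
from k2 import *; from h import *
def RP(yaw,lean,a,sg): return rot(yaw,lean)*Ro.from_euler('z',sg*math.pi/2)*Ro.from_euler('y',a)
def tcp(top,yaw,lean,R,d=.017):
    dn=Ro.from_euler('z',yaw).apply([math.sin(lean),0,-math.cos(lean)])
    return top+dn*d+R.as_matrix()[:,2]*.019
L=math.radians(31);ax=Ro.from_euler('z',YAW).apply([-.5,0,.866])
top0=cw(-.0544,0,.1241)
if __name__=='__main__':
    qs=r.get_state()['q'];lim0=lo.copy()
    for sg in(1,-1):
        for a in(-.45,-.3,.3,.45):
          for yt in(-.3,.0,.3):
            R=RP(YAW,L,a,sg);q=qs;ok=[]
            seq=[]
            for d in(.05,0,.03,.06,.08): seq.append((tcp(top0+ax*d,YAW,L,R),R))
            t1=top0+ax*.08
            tt=np.array([.4975,-.302,.128])
            for f in(.25,.5,.75,1): 
                yaw=YAW+(yt-.3-YAW)*f;l=L*(1-f);RR=RP(yaw,l,a,sg);top=t1+(tt-t1)*f;top[2]=max(top[2],.2 if f<1 else .2);seq.append((tcp(top,yaw,l,RR),RR))
            RR=RP(yt-.3,0,a,sg);seq.append((tcp(tt+[0,0,.005],yt-.3,0,RR),RR))
            tot=0;log=[]
            for p,RR in seq:
                q,e,o=ik(p,RR,q,.005);tot+=(e>.003)+(o>.02);log.append((q[4].round(1),q[5].round(2),q[6].round(1),round(e*1e3),round(o,2)))
            if tot<=1: print(sg,a,yt-.3,'bad',tot,log)
E
timeout 300 python3 pl.py
```

```text
-1 -0.45 -0.6 bad 0 [(np.float64(2.0), np.float64(0.54), np.float64(-2.1), 0, np.float64(0.0)), (np.float64(2.1), np.float64(0.57), np.float64(-2.2), 0, np.float64(0.0)), (np.float64(2.1), np.float64(0.55), np.float64(-2.2), 0, np.float64(0.0)), (np.float64(2.0), np.float64(0.53), np.float64(-2.1), 0, np.float64(0.0)), (np.float64(2.0), np.float64(0.51), np.float64(-2.1), 0, np.float64(0.0)), (np.float64(1.6), np.float64(0.47), np.float64(-1.6), 0, np.float64(0.0)), (np.float64(1.2), np.float64(0.59), np.float64(-1.3), 0, np.float64(0.0)), (np.float64(0.9), np.float64(0.76), np.float64(-1.0), 0, np.float64(0.0)), (np.float64(0.7), np.float64(0.96), np.float64(-0.8), 0, np.float64(0.0)), (np.float64(0.8), np.float64(0.84), np.float64(-0.9), 0, np.float64(0.0))]
-1 -0.45 -0.3 bad 0 [(np.float64(2.0), np.float64(0.54), np.float64(-2.1), 0, np.float64(0.0)), (np.float64(2.1), np.float64(0.57), np.float64(-2.2), 0, np.float64(0.0)), (np.float64(2.1), np.float64(0.55), np.float64(-2.2), 0, np.float64(0.0)), (np.float64(2.0), np.float64(0.53), np.float64(-2.1), 0, np.float64(0.0)), (np.floa
[... 7426 characters left out ...]
(-0.7), 0, np.float64(0.0)), (np.float64(1.6), np.float64(0.1), np.float64(-0.8), 0, np.float64(0.0)), (np.float64(1.5), np.float64(0.12), np.float64(-0.8), 0, np.float64(0.0)), (np.float64(1.4), np.float64(0.15), np.float64(-0.7), 0, np.float64(0.0)), (np.float64(1.3), np.float64(0.18), np.float64(-0.6), 0, np.float64(0.0)), (np.float64(1.0), np.float64(0.54), np.float64(-0.3), 0, np.float64(0.0)), (np.float64(0.8), np.float64(0.8), np.float64(-0.2), 0, np.float64(0.0)), (np.float64(0.7), np.float64(1.03), np.float64(-0.1), 0, np.float64(0.0)), (np.float64(0.6), np.float64(1.26), np.float64(0.0), 0, np.float64(0.0)), (np.float64(0.7), np.float64(1.17), np.float64(-0.0), 0, np.float64(0.0))]
```

```bash
cat > p1.py <<'E'
from pl import *
a=-.35;R=RP(YAW,L,a,-1);print(R.as_matrix().round(2).tolist())
st();w=[(tcp(top0+ax*.12,YAW,L,R),R),(tcp(top0+ax*.05,YAW,L,R),R,.04),(tcp(top0,YAW,L,R),R,.03)]
for x in w: print(x[0].round(4))
rows(w)
E
python3 p1.py
```

```text
[[0.14, 0.86, 0.5], [0.95, 0.04, -0.32], [-0.29, 0.52, -0.81]]
17.8 [ 0.4844 -0.0054  0.2162] axes [[-0.935, -0.041, 0.353], [-0.039, 0.999, 0.014], [-0.354, -0.001, -0.935]] F [ 0.   0.2 -0.6] op 0.32 0.0 q [-0.09  0.47 -0.01  2.35  2.59  0.04 -1.07]
[ 0.5539 -0.0696  0.1981]
[ 0.5889 -0.0681  0.1375]
[ 0.6139 -0.067   0.0942]
10 T [[-0.006,-0.007,0.004],[-0.006,-0.006,0.004],[-0.007,-0.004,0.005],[-0.007,-0.003,0.005],[-0.008,-0.002,0.005],[-0.008,-0.001,0.006],[-0.007,0.0,0.006],[-0.007,0.002,0.007],[-0.006,0.003,0.007],[-0.006,0.004,0.006]] 
  R [[0.013,-0.041,0.158],[0.013,-0.041,0.158],[0.013,-0.042,0.158],[0.013,-0.042,0.158],[0.014,-0.042,0.158],[0.014,-0.041,0.158],[0.013,-0.041,0.158],[0.013,-0.042,0.158],[0.014,-0.041,0.158],[0.013,-0.042,0.158]]
2 T [[0.012,-0.001,0.033],[0.012,-0.0,0.033]] 
  R [[0.0,0.0,-0.0],[0.0,0.0,-0.0]]
2 T [[0.009,-0.001,0.024],[0.008,-0.0,0.023]] 
  R [[0.0,0.0,-0.0],[0.0,0.0,-0.0]]
rows 14 end [ 0.614  -0.067   0.0945]
```

>>> servo_tool:
  translation:
    - [-0.006, -0.007, 0.004]
    - [-0.006, -0.006, 0.004]
    - [-0.007, -0.004, 0.005]
    - [-0.007, -0.003, 0.005]
    - [-0.008, -0.002, 0.005]
    - [-0.008, -0.001, 0.006]
    - [-0.007, 0, 0.006]
    - [-0.007, 0.002, 0.007]
    - [-0.006, 0.003, 0.007]
    - [-0.006, 0.004, 0.006]
  turn:
    - [0.013, -0.041, 0.158]
    - [0.013, -0.041, 0.158]
    - [0.013, -0.042, 0.158]
    - [0.013, -0.042, 0.158]
    - [0.014, -0.042, 0.158]
    - [0.014, -0.041, 0.158]
    - [0.013, -0.041, 0.158]
    - [0.013, -0.042, 0.158]
    - [0.014, -0.041, 0.158]
    - [0.013, -0.042, 0.158]
  grip: 0.7

```text
clock: 19.05
tool_pos: [0.5525, -0.0685, 0.1919]
eef_rot: [0.693, 0.653, 0.071, 0.299]
contact_force: [-0.6, -0.3, 0.9]
opening: 0.698
finger_force: 0.0
```

```bash
python3 p1.py
```

```text
[[0.14, 0.86, 0.5], [0.95, 0.04, -0.32], [-0.29, 0.52, -0.81]]
19.05 [ 0.5525 -0.0685  0.1919] axes [[0.138, 0.862, 0.488], [0.946, 0.031, -0.321], [-0.292, 0.507, -0.811]] F [-0.6 -0.3  0.9] op 0.698 0.0 q [ 0.03  0.66 -0.38  2.33  1.95  0.72 -2.17]
[ 0.5539 -0.0696  0.1981]
[ 0.5889 -0.0681  0.1375]
[ 0.6139 -0.067   0.0942]
1 T [[-0.003,0.004,-0.004]] 
  R [[-0.011,-0.001,-0.002]]
2 T [[0.012,-0.0,0.033],[0.012,-0.001,0.033]] 
  R [[-0.0,-0.0,0.0],[-0.0,-0.0,0.0]]
2 T [[0.009,-0.0,0.023],[0.009,-0.001,0.024]] 
  R [[-0.0,-0.0,0.0],[-0.0,-0.0,0.0]]
rows 5 end [ 0.6138 -0.0667  0.0937]
```

Good. Approach to just above, then go straight in.

>>> servo_tool:
  translation:
    - [-0.002, 0.003, -0.004]
    - [0.012, 0, 0.033]
    - [0.012, 0, 0.033]
    - [0, 0, 0]
  turn:
    - [-0.011, -0.001, -0.002]
    - [0, 0, 0]
    - [0, 0, 0]
    - [0, 0, 0]

```text
clock: 19.55
tool_pos: [0.5882, -0.0679, 0.1362]
eef_rot: [0.688, 0.656, 0.073, 0.303]
contact_force: [-0.5, -0.6, 0.6]
opening: 0.699
finger_force: 0.0
```

```bash
python3 p1.py | tail -7
python3 - <<'E'
from h import *
out=[]
for n,b in(('top',(110,250,260,400)),('side',(120,270,220,400))):
    s=snap(n);out.append(cv2.resize(s['img'][b[0]:b[1],b[2]:b[3],::-1],(400,400),interpolation=cv2.INTER_CUBIC))
cv2.imwrite('pics/pk.png',np.hstack(out))
E
```

```text
2 T [[-0.012,0.001,-0.033],[-0.012,0.001,-0.033]] 
  R [[-0.001,-0.001,0.004],[-0.0,-0.0,0.004]]
2 T [[0.012,-0.0,0.033],[0.012,-0.001,0.032]] 
  R [[-0.0,-0.0,-0.0],[-0.0,-0.0,-0.0]]
2 T [[0.008,-0.0,0.024],[0.009,-0.001,0.023]] 
  R [[-0.0,-0.0,-0.0],[-0.0,-0.0,-0.0]]
rows 6 end [ 0.6136 -0.0667  0.0942]
```

View pics/pk.png

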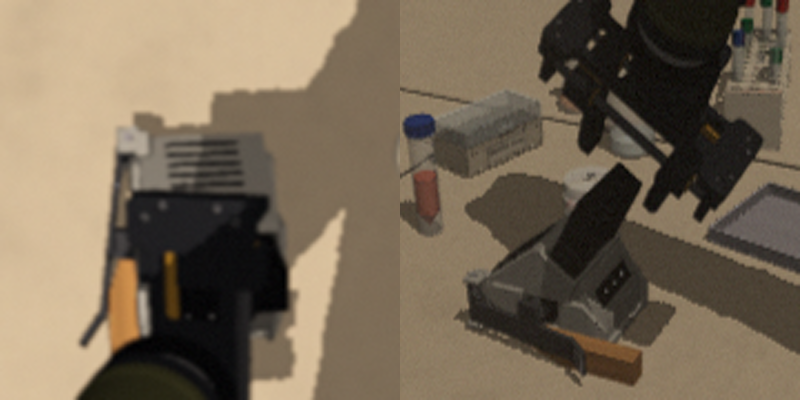

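The side crop shows the open fingers at (590,145) and (655,205), straddling the pack top at (630,175). I'll go in.

>>> servo_tool:
  translation:
    - [0.006, 0, 0.016]
    - [0.006, 0, 0.016]
    - [0.006, 0, 0.016]
    - [0, 0, 0]
  turn:
    - [0, 0, 0]
    - [0, 0, 0]
    - [0, 0, 0]
    - [0, 0, 0]

```text
clock: 20.15
tool_pos: [0.6152, -0.0665, 0.0925]
eef_rot: [0.689, 0.654, 0.073, 0.303]
contact_force: [-0.2, 0.2, -0.8]
opening: 0.702
finger_force: 0.0
```

>>> servo_tool:
  translation:
    - [0, 0, 0]
    - [0, 0, 0]
    - [0, 0, 0]
    - [0, 0, 0]
    - [0, 0, 0]
  turn:
    - [0, 0, 0]
    - [0, 0, 0]
    - [0, 0, 0]
    - [0, 0, 0]
    - [0, 0, 0]
  grip: 0
  grip_force: 40

```text
clock: 20.78
tool_pos: [0.6148, -0.0666, 0.0943]
eef_rot: [0.689, 0.654, 0.074, 0.304]
contact_force: [-2.2, 0.5, 3.8]
opening: 0.337
finger_force: 40.0
```

```bash
cat > p2.py <<'E'
from pl import *
st();s=r.get_state();p=s['tool_pos'];R=Ro.from_quat(s['eef_rot'])
rows([(p+ax*d,R,.02) for d in (.02,.08)])
E
python3 p2.py
```

```text
20.775 [ 0.6148 -0.0666  0.0943] axes [[0.133, 0.856, 0.499], [0.946, 0.041, -0.322], [-0.296, 0.515, -0.805]] F [-2.2  0.5  3.8] op 0.337 39.99360189260301 q [ 0.05  0.91 -0.39  2.2   2.11  0.83 -2.26]
1 T [[-0.0069,0.0003,-0.0188]] 
  R [[0.0,0.0,0.0]]
3 T [[-0.0068,0.0004,-0.0188],[-0.0069,0.0003,-0.0188],[-0.0068,0.0004,-0.0187]] 
  R [[0.0,0.0,0.0],[0.0,0.0,0.0],[0.0,0.0,0.0]]
rows 4 end [ 0.5749 -0.0682  0.1636]
```

Opening 0.337 is 29.7 mm, so the pack is gripped. I'll draw 10 mm gently first.

>>> servo_tool:
  translation:
    - [-0.0017, 0, -0.0047]
    - [-0.0017, 0, -0.0047]
    - [0, 0, 0]
  turn:
    - [0, 0, 0]
    - [0, 0, 0]
    - [0, 0, 0]

```text
clock: 21.15
tool_pos: [0.6095, -0.0667, 0.1027]
eef_rot: [0.689, 0.655, 0.074, 0.304]
contact_force: [0.2, 0.1, -3.3]
opening: 0.337
finger_force: 40.0
```

>>> servo_tool:
  translation:
    - [-0.0034, 0, -0.0094]
    - [-0.0034, 0, -0.0094]
    - [-0.0034, 0, -0.0094]
    - [-0.0034, 0, -0.0094]
    - [0, 0, 0]
  turn:
    - [0, 0, 0]
    - [0, 0, 0]
    - [0, 0, 0]
    - [0, 0, 0]
    - [0, 0, 0]

```text
clock: 21.78
tool_pos: [0.5892, -0.0675, 0.1378]
eef_rot: [0.688, 0.654, 0.074, 0.304]
contact_force: [0.1, -0.2, -3.0]
opening: 0.335
finger_force: 40.0
```

```bash
python3 p2.py
```

```text
21.775 [ 0.5892 -0.0675  0.1378] axes [[0.133, 0.856, 0.5], [0.946, 0.041, -0.322], [-0.296, 0.515, -0.804]] F [ 0.1 -0.2 -3. ] op 0.335 39.99148290161628 q [ 0.05  0.81 -0.39  2.27  2.06  0.8  -2.24]
1 T [[-0.0069,0.0004,-0.0188]] 
  R [[0.0,0.0,0.0]]
3 T [[-0.0068,0.0003,-0.0188],[-0.0069,0.0004,-0.0188],[-0.0068,0.0003,-0.0187]] 
  R [[0.0,0.0,0.0],[0.0,0.0,0.0],[0.0,0.0,0.0]]
rows 4 end [ 0.5492 -0.0692  0.2071]
```

>>> servo_tool:
  translation:
    - [-0.0052, 0, -0.0141]
    - [-0.0052, 0, -0.0141]
    - [-0.0052, 0, -0.0141]
    - [0, 0, 0]
  turn:
    - [0, 0, 0]
    - [0, 0, 0]
    - [0, 0, 0]
    - [0, 0, 0]

```text
clock: 22.28
tool_pos: [0.5659, -0.0687, 0.177]
eef_rot: [0.688, 0.654, 0.074, 0.304]
contact_force: [0.7, 0.6, -3.3]
opening: 0.339
finger_force: 40.0
```

```bash
cat > p3.py <<'E'
from pl import *
st();s=r.get_state();p=s['tool_pos'];R=Ro.from_quat(s['eef_rot'])
# pack orientation in tool from grasp: lean 31 (or 30) aligned with tool y ; tilt a from pose
a=-.35
def pose(foot,yaw,lean):
    RR=RP(yaw,lean,a,-1);up=Ro.from_euler('z',yaw).apply([-math.sin(lean),0,math.cos(lean)])
    return tcp(np.array(foot)+up*.125,yaw,lean,RR,.0175),RR
up=Ro.from_euler('z',YAW).apply([-math.sin(L),0,math.cos(L)])
foot=p-R.as_matrix()[:,2]*.019-(-up*.0175)-up*.125;print('foot now',foot.round(4))
q=s['q']
w=[pose((.59,-.075,.12),YAW,L*.9),pose((.54,-.19,.10),-.15,L*.4),pose((.4975,-.302,.07),-.3,0),pose((.4975,-.302,.008),-.3,0)]
for P,Q in w: 
    q,e,o=ik(P,Q,q,.005);print(P.round(3),q.round(2),round(e,4),round(o,3))
rows([(*x,.05) for x in w])
E
python3 p3.py
```

```text
22.275 [ 0.5659 -0.0687  0.177 ] axes [[0.133, 0.856, 0.5], [0.946, 0.041, -0.322], [-0.296, 0.516, -0.804]] F [ 0.7  0.6 -3.3] op 0.339 39.9917740338401 q [ 0.04  0.71 -0.39  2.31  2.    0.76 -2.2 ]
foot now [ 0.6117 -0.0602  0.1001]
[ 0.548 -0.083  0.199] [ 0.24  0.6  -0.29  2.17  1.84  0.49 -1.76] 0.0 0.0
[ 0.52  -0.194  0.188] [ 0.5   0.66 -0.44  2.02  1.21  0.66 -1.07] 0.0 0.0
[ 0.496 -0.308  0.16 ] [ 0.67  0.78 -0.48  1.81  0.96  0.88 -0.72] 0.0 0.0
[ 0.496 -0.308  0.098] [ 0.65  0.87 -0.43  1.84  1.07  0.79 -0.84] 0.0 0.0
1 T [[-0.023,-0.004,-0.022]] 
  R [[0.054,0.0,-0.014]]
3 T [[-0.035,-0.012,0.011],[-0.034,-0.009,0.013],[-0.035,-0.007,0.014]] 
  R [[0.105,-0.022,0.026],[0.105,-0.022,0.026],[0.105,-0.022,0.026]]
3 T [[-0.034,-0.004,0.021],[-0.033,-0.002,0.022],[-0.034,0.001,0.022]] 
  R [[0.085,-0.006,0.022],[0.085,-0.005,0.022],[0.084,-0.006,0.022]]
2 T [[0.011,-0.0,0.029],[0.011,-0.0,0.03]] 
  R [[0.0,0.0,-0.0],[0.0,0.0,-0.0]]
rows 9 end [ 0.4957 -0.308   0.0972]
```

>>> servo_tool:
  translation:
    - [-0.023, -0.004, -0.022]
    - [-0.035, -0.012, 0.011]
    - [-0.034, -0.009, 0.013]
    - [-0.035, -0.007, 0.014]
    - [-0.034, -0.004, 0.021]
    - [-0.033, -0.002, 0.022]
    - [-0.034, 0.001, 0.022]
    - [0, 0, 0]
  turn:
    - [0.054, 0, -0.014]
    - [0.105, -0.022, 0.026]
    - [0.105, -0.022, 0.026]
    - [0.105, -0.022, 0.026]
    - [0.085, -0.006, 0.022]
    - [0.085, -0.005, 0.022]
    - [0.084, -0.006, 0.022]
    - [0, 0, 0]

```text
clock: 23.28
tool_pos: [0.5002, -0.3031, 0.1596]
eef_rot: [0.79, 0.587, -0.133, 0.116]
contact_force: [0.6, 2.0, -3.6]
opening: 0.336
finger_force: 40.0
```

```bash
cat > p4.py <<'E'
from h import *
st()
out=[]
for n in('top','side'):
    s=snap(n);np.savez(n+'6.npz',**s);P=pts(s);I=s['img'].max(2)
    m=(P[...,0]>.35)&(P[...,0]<.62)&(P[...,1]>-.42)&(P[...,1]<-.2)&(P[...,2]>.08 if n=='top' else P[...,2]>.09)&(P[...,2]<.19)&(I<75)
    m2=(P[...,0]>.40)&(P[...,0]<.60)&(P[...,1]>-.40)&(P[...,1]<-.2)&(P[...,2]>.03)&(P[...,2]<.15)&(I<75)
    q=P[m2]
    for j in range(3):
        if len(q)<40: break
        nn,c,b=plane(q,.002);print(n,b.sum(),nn.round(3),c.round(4),q[b].min(0).round(4),q[b].max(0).round(4));q=q[~b]
    t=(P[...,0]>.38)&(P[...,0]<.62)&(P[...,1]>-.42)&(P[...,1]<-.2)&(P[...,2]>.010)&(P[...,2]<.022)
    print('tray',cv2.minAreaRect(P[t][:,:2].astype(np.float32)))
    b=(180,360,360,520) if n=='top' else (100,260,330,490)
    out.append(cv2.resize(s['img'][b[0]:b[1],b[2]:b[3],::-1],(400,450),interpolation=cv2.INTER_CUBIC))
cv2.imwrite('pics/tr.png',np.hstack(out))
E
python3 p4.py; sed -i 's/^w=.*/w=[pose((.4975,-.302,.03),-.3,0),pose((.4975,-.302,.008),-.3,0)]/' p3.py; python3 p3.py
```

```text
23.275 [ 0.5002 -0.3031  0.1596] axes [[0.276, 0.958, -0.074], [0.896, -0.284, -0.34], [-0.347, 0.027, -0.937]] F [ 0.6  2.  -3.6] op 0.336 39.99374129278465 q [ 0.4   0.75 -0.22  1.86  0.82  0.72 -0.73]
top 190 [-0.266 -0.964  0.019] [ 0.5139 -0.2589  0.1136] [ 0.4998 -0.2653  0.0701] [ 0.5287 -0.2545  0.1499]
top 67 [ 0.941 -0.336  0.046] [ 0.4976 -0.2686  0.1018] [ 0.4927 -0.2852  0.0711] [ 0.5043 -0.257   0.148 ]
tray ((0.49811241030693054, -0.3036247789859772), (0.13120228052139282, 0.15036670863628387), 80.7138900756836)
side 616 [ 0.957 -0.289  0.039] [ 0.4902 -0.2872  0.111 ] [ 0.4767 -0.3306  0.0688] [ 0.5045 -0.2474  0.15  ]
side 192 [-0.297 -0.955  0.013] [ 0.5159 -0.2548  0.118 ] [ 0.4985 -0.2608  0.068 ] [ 0.5289 -0.2487  0.1497]
side 48 [-0.199 -0.946  0.256] [ 0.5145 -0.2618  0.1   ] [ 0.4963 -0.2694  0.0782] [ 0.5297 -0.2486  0.142 ]
tray ((0.4962974786758423, -0.30161890387535095), (0.1372222751379013, 0.15188026428222656), 80.03862762451172)
23.375 [ 0.5016 -0.2981  0.1598] axes [[0.269, 0.96, -0.07], [0.9, -0.277, -0.337], [-0.343, 0.028, -0.939]] F [ 0.6  0.8 -2. ] op 0.339 39.99411038643757 q [ 0.4   0.75 -0.23  1.86  0.82  0.72 -0.74]
foot now [ 0.5582 -0.2893  0.0855]
[ 0.496 -0.308  0.12 ] [ 0.52  0.81 -0.2   1.85  0.88  0.66 -0.66] 0.0 0.0
[ 0.496 -0.308  0.098] [ 0.51  0.84 -0.17  1.86  0.91  0.62 -0.71] 0.0 0.0
1 T [[0.003,-0.004,0.042]] 
  R [[0.033,0.0,0.008]]
1 T [[0.008,-0.0,0.02]] 
  R [[-0.0,0.0,0.0]]
rows 2 end [ 0.4958 -0.3078  0.0977]
```

View pics/tr.png

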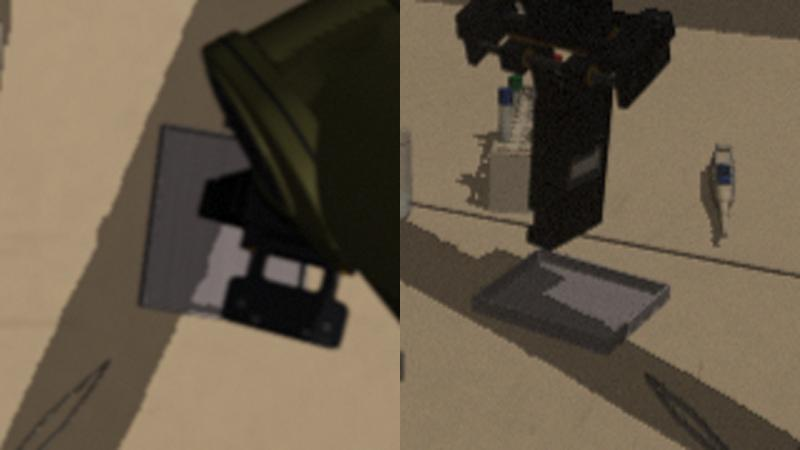

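The side crop shows the pack held almost upright above the tray, its foot at (560,240) and the tray at (570,295). About 2° of residual lean will be taken out in the next turn. Lower it.

```bash
cat > p5.py <<'E'
from pl import *
import sys
st();R=RP(-.3,0,-.35,-1)
rows([((.496,-.304,float(z)),R,.02) for z in sys.argv[1:]])
E
python3 p5.py .16 .11 .0985
```

```text
23.375 [ 0.5016 -0.2981  0.1598] axes [[0.269, 0.96, -0.07], [0.9, -0.277, -0.337], [-0.343, 0.028, -0.939]] F [ 0.6  0.8 -2. ] op 0.339 39.99411038643757 q [ 0.4   0.75 -0.23  1.86  0.82  0.72 -0.74]
1 T [[-0.0069,-0.0037,0.0022]] 
  R [[0.033,0.0,0.008]]
3 T [[0.0057,-0.0,0.0157],[0.0057,-0.0,0.0156],[0.0057,-0.0,0.0157]] 
  R [[-0.0,0.0,0.0],[-0.0,0.0,0.0],[-0.0,0.0,0.0]]
1 T [[0.004,-0.0,0.0108]] 
  R [[-0.0,0.0,0.0]]
rows 5 end [ 0.496  -0.304   0.0985]
```

>>> servo_tool:
  translation:
    - [-0.007, -0.004, 0.002]
    - [0.0057, 0, 0.0157]
    - [0.0057, 0, 0.0157]
    - [0.0057, 0, 0.0157]
    - [0, 0, 0]
    - [0, 0, 0]
  turn:
    - [0.033, 0, 0.008]
    - [0, 0, 0]
    - [0, 0, 0]
    - [0, 0, 0]
    - [0, 0, 0]
    - [0, 0, 0]

```text
clock: 24.12
tool_pos: [0.4961, -0.304, 0.1106]
eef_rot: [0.792, 0.585, -0.14, 0.104]
contact_force: [-0.5, -0.6, -2.8]
opening: 0.336
finger_force: 40.0
```

```bash
python3 p4.py; python3 p5.py .0985 .092
```

```text
24.125 [ 0.4961 -0.304   0.1106] axes [[0.276, 0.956, -0.101], [0.897, -0.294, -0.329], [-0.344, 0.0, -0.939]] F [-0.5 -0.6 -2.8] op 0.336 39.99353969154697 q [ 0.39  0.83 -0.19  1.87  0.87  0.67 -0.79]
top 203 [-0.274 -0.962  0.021] [ 0.5096 -0.2596  0.0774] [ 0.4954 -0.266   0.0305] [ 0.5245 -0.2547  0.1198]
top 55 [ 0.931 -0.364  0.021] [ 0.4928 -0.2678  0.0554] [ 0.4866 -0.2852  0.0303] [ 0.5006 -0.2561  0.1045]
tray ((0.4984351694583893, -0.30294620990753174), (0.12967374920845032, 0.1507181078195572), 80.69680786132812)
side 719 [ 0.955 -0.296  0.004] [ 0.485  -0.2883  0.0824] [ 0.471  -0.3341  0.0301] [ 0.4984 -0.25    0.1474]
side 294 [-0.323 -0.946  0.01 ] [ 0.5104 -0.2583  0.0951] [ 0.493  -0.2642  0.0301] [ 0.5236 -0.2518  0.1447]
side 101 [ 0.896 -0.404  0.187] [ 0.477  -0.2804  0.1108] [ 0.4664 -0.3277  0.0317] [ 0.5029 -0.2523  0.1497]
tray ((0.4967525601387024, -0.3017982542514801), (0.13657811284065247, 0.1534515768289566), 81.1963119506836)
24.225 [ 0.4964 -0.3042  0.1112] axes [[0.277, 0.956, -0.1], [0.897, -0.295, -0.329], [-0.344, 0.001, -0.939]] F [-0.1 -0.4 -2.9] op 0.335 39.993536937839735 q [ 0.39  0.83 -0.19  1.87  0.87  0.67 -0.79]
1 T [[0.0044,-0.0005,0.0119]] 
  R [[0.002,0.001,0.0]]
1 T [[0.0023,0.0,0.0061]] 
  R [[-0.0,-0.0,0.0]]
rows 2 end [ 0.496 -0.304  0.092]
```

>>> servo_tool:
  translation:
    - [0.0022, 0, 0.006]
    - [0.0022, 0, 0.006]
    - [0.0009, 0, 0.0025]
    - [0, 0, 0]
    - [0, 0, 0]
  turn:
    - [0.002, 0, 0]
    - [0, 0, 0]
    - [0, 0, 0]
    - [0, 0, 0]
    - [0, 0, 0]

```text
clock: 24.85
tool_pos: [0.496, -0.3041, 0.0953]
eef_rot: [0.792, 0.585, -0.141, 0.103]
contact_force: [-0.6, 0.0, -3.5]
opening: 0.338
finger_force: 40.0
```

>>> servo_tool:
  translation:
    - [0.0007, 0, 0.002]
    - [0.0003, 0, 0.001]
    - [0, 0, 0]
  turn:
    - [0, 0, 0]
    - [0, 0, 0]
    - [0, 0, 0]

```text
clock: 25.22
tool_pos: [0.496, -0.3042, 0.0925]
eef_rot: [0.792, 0.585, -0.141, 0.103]
contact_force: [-0.9, 1.0, 2.1]
opening: 0.334
finger_force: 40.0
```

>>> servo_tool:
  translation:
    - [0.0003, 0, 0.001]
    - [0.0003, 0, 0.001]
    - [0, 0, 0]
  turn:
    - [0, 0, 0]
    - [0, 0, 0]
    - [0, 0, 0]

```text
clock: 25.6
tool_pos: [0.4961, -0.3043, 0.0924]
eef_rot: [0.792, 0.584, -0.141, 0.104]
contact_force: [-3.1, 5.5, 18.4]
opening: 0.339
finger_force: 40.0
```

On the floor, pressing a little. I'll ease off 1.5 mm, then open.

>>> servo_tool:
  translation:
    - [-0.0005, 0, -0.0014]
    - [0, 0, 0]
  turn:
    - [0, 0, 0]
    - [0, 0, 0]

```text
clock: 25.85
tool_pos: [0.4961, -0.3042, 0.0925]
eef_rot: [0.792, 0.585, -0.141, 0.103]
contact_force: [-0.7, 3.5, 9.3]
opening: 0.336
finger_force: 40.0
```

>>> servo_tool:
  translation:
    - [0, 0, 0]
    - [0, 0, 0]
    - [0, 0, 0]
    - [0, 0, 0]
  turn:
    - [0, 0, 0]
    - [0, 0, 0]
    - [0, 0, 0]
    - [0, 0, 0]
  grip: 0.55

```text
clock: 26.35
tool_pos: [0.4958, -0.3044, 0.0913]
eef_rot: [0.792, 0.585, -0.141, 0.103]
contact_force: [0.3, -0.5, -0.1]
opening: 0.55
finger_force: 0.0
```

>>> servo_tool:
  translation:
    - [0, 0, -0.01]
    - [0, 0, -0.02]
    - [0, 0, -0.035]
    - [0, 0, -0.05]
    - [0, 0, -0.05]
    - [0, 0, 0]
    - [0, 0, 0]
  turn:
    - [0, 0, 0]
    - [0, 0, 0]
    - [0, 0, 0]
    - [0, 0, 0]
    - [0, 0, 0]
    - [0, 0, 0]
    - [0, 0, 0]

```text
clock: 27.22
tool_pos: [0.5122, -0.2504, 0.2465]
eef_rot: [0.792, 0.585, -0.141, 0.103]
contact_force: [-0.5, -0.3, -0.0]
opening: 0.549
finger_force: 0.0
```

```bash
python3 p4.py; python3 - <<'E'
from h import *
s=snap('side','end.png')
P=pts(snap('top'))
T=np.load('top0.npz');P0=pts(T)
for n,(u,v) in dict(dr=(184,170),pe=(415,160)).items(): print(n,P0[v,u].round(4),P[v,u].round(4))
E
```

```text
27.225 [ 0.5122 -0.2504  0.2465] axes [[0.277, 0.955, -0.103], [0.897, -0.295, -0.328], [-0.344, -0.002, -0.939]] F [-0.5 -0.3 -0. ] op 0.549 0.0 q [ 0.36  0.63 -0.31  1.76  0.66  0.96 -0.64]
top 88 [0.273 0.962 0.002] [ 0.5102 -0.2597  0.0556] [ 0.4951 -0.2646  0.0339] [ 0.5245 -0.2557  0.1073]
top 43 [ 0.955 -0.298  0.011] [ 0.4801 -0.3069  0.0409] [ 0.4722 -0.3313  0.0304] [ 0.4954 -0.2598  0.0556]
tray ((0.49822819232940674, -0.3027450740337372), (0.12973898649215698, 0.15057992935180664), 80.57418823242188)
side 696 [-0.952  0.307  0.004] [ 0.4843 -0.2901  0.0804] [ 0.4705 -0.3334  0.0302] [ 0.4989 -0.251   0.127 ]
side 287 [-0.323 -0.946  0.007] [ 0.51   -0.2582  0.0803] [ 0.4937 -0.2647  0.0308] [ 0.5237 -0.2517  0.1266]
side 127 [-0.004  0.003  1.   ] [ 0.4981 -0.2955  0.1255] [ 0.4751 -0.3361  0.1229] [ 0.5188 -0.2564  0.127 ]
tray ((0.4959317445755005, -0.3000546097755432), (0.13512907922267914, 0.1531156450510025), 81.57044219970703)
dr [0.6939 0.2294 0.042 ] [0.6942 0.2296 0.0409]
pe [ 0.7138 -0.2249  0.0494] [ 0.7135 -0.2247  0.0501]
```

View pics/end.png

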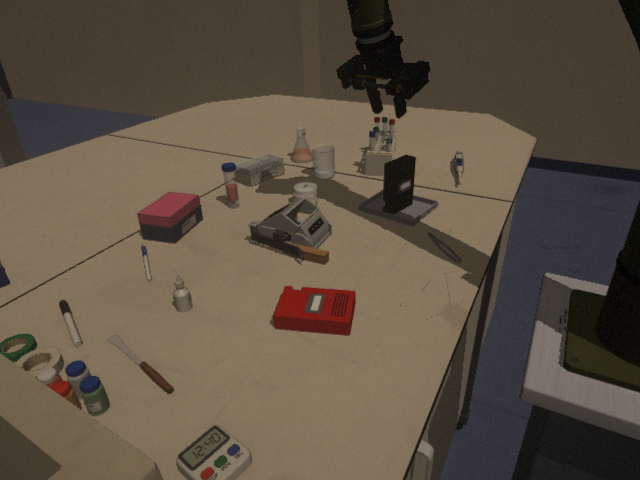

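The picture shows the pack upright in the tray at (399,183) and the wedge at (310,252) holding the catch open. The bystanders are untouched and the gripper is clear.

```bash
python3 -c "
from h import *
print(r.finish_job())"
```

```text
the job is handed in; nothing more can be done
None
```

The job is handed in at about 27 s: the wedge holds the catch open, the black pack stands upright in the steel tray, the gripper is clear, and the bystanders look undisturbed.

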